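Unpack clay knobs, carry them level to the drying board and set the fan

TASK

Fold both flaps of the cardboard carton right back, and put all the terracotta knobs from it into the wooden carrying tray where the tray stands. Then carry the loaded tray level by its middle board, with all the knobs in it, and set it down squarely in the middle of the slatted drying board. Finally slide the fan's regulator to its white mark, and leave the bowl, the jar and the plaster offcut among them where they are.

Things in the scene. Friction and masses are not known exactly. Their poses are not given: they have to be found in the camera images.
- carton: open-topped cardboard carton fixed to the bench, 200 (its x) x 158 (its y) x 55 mm high, walls and floor 4 mm thick; origin at the centre of its underside. Two flaps are hinged along the top of its long walls, at y = +79 mm (left) and y = -79 mm (right), 57 mm above its underside; the hinge lines run along its x.
- flap_left (a joint): angle (rad) of the flap hinged at the carton's +y wall: 196 x 55 x 4 mm; 0 = lying shut level over the carton, 1.57 = upright, 2.75 = folded right back outward (its stop). It starts ajar at 0.6 to 1.0, leaving a gap between the two flaps along the middle, and stays where it is left (stiff crease, 0.035 N m). Fully back means beyond about 1.9.
- flap_right (a joint): the same for the flap hinged at the carton's -y wall
- flap_left_edge (a point): middle of the left flap's free edge
- flap_right_edge (a point): middle of the right flap's free edge
- tray: loose open wooden carrying tray, 200 (its x) x 144 (its y) x 36 mm high, walls and floor 5 mm thick; origin at the centre of its underside. A middle board 14 mm thick (in y) and 190 mm long (in x) rises along its centre line to 72 mm above the underside: it is the handle, gripped from above at its middle, and splits the tray into two compartments, each 190 x 60 mm. 0.28 to 0.46 kg empty.
- board: slatted wooden drying board fixed to the bench, 230 (its x) x 170 (its y) mm, flat top 14 mm above the bench; origin at the centre of its underside. The desk fan (fixed, 190 mm high, foot 100 mm across) stands beyond it, about 275 mm along its +x.
- regulator (a joint): position (m) of the regulator's metal sliding grip on its 120 mm track: 0 at the end nearer the robot, growing away from it; starts at 0 to 0.03; the white mark is at 0.085. It moves against about 1.5 N of friction and stays where it is left.
- regulator_top (a point): centre of the top of the sliding grip, a block 28 mm across the track, 20 mm along it and 40 mm high, standing on the 14 mm high black track housing (40 x 170 mm)
- reg_mark (a point): the white mark on the middle line of the track housing, at the height of the housing's top, 14 mm above the bench: the middle of the grip belongs above it. The line from regulator_top to here, seen from above, is the track's direction
- knob1: terracotta drawer knob: a squat spool, 30 mm across its two end flanges, 22 mm at the waist, 28 mm high, 35 g; origin at the centre of its underside, z along its axis (upward while it stands). It starts standing on the carton's floor; None if absent in this run. All knobs are alike.
- knob2: terracotta drawer knob: a squat spool, 30 mm across its two end flanges, 22 mm at the waist, 28 mm high, 35 g; origin at the centre of its underside, z along its axis (upward while it stands). It starts standing on the carton's floor; None if absent in this run. All knobs are alike.
- knob3: terracotta drawer knob: a squat spool, 30 mm across its two end flanges, 22 mm at the waist, 28 mm high, 35 g; origin at the centre of its underside, z along its axis (upward while it stands). It starts standing on the carton's floor; None if absent in this run. All knobs are alike.
- knob4: terracotta drawer knob: a squat spool, 30 mm across its two end flanges, 22 mm at the waist, 28 mm high, 35 g; origin at the centre of its underside, z along its axis (upward while it stands). It starts standing on the carton's floor; None if absent in this run. All knobs are alike.
- knob5: terracotta drawer knob: a squat spool, 30 mm across its two end flanges, 22 mm at the waist, 28 mm high, 35 g; origin at the centre of its underside, z along its axis (upward while it stands). It starts standing on the carton's floor; None if absent in this run. All knobs are alike.
- knob6: terracotta drawer knob: a squat spool, 30 mm across its two end flanges, 22 mm at the waist, 28 mm high, 35 g; origin at the centre of its underside, z along its axis (upward while it stands). It starts standing on the carton's floor; None if absent in this run. All knobs are alike.
- bowl: small white bowl, 60 mm across, 35 mm high; a bystander, to be left where it is
- jar: glass jar, 48 mm across, 60 mm high; a bystander, to be left where it is
- offcut: small white plaster offcut, 40 x 24 x 30 mm high; a bystander, to be left where it is
Things that resemble listed ones, but are neither listed nor needed, are in the scene too. Leave any turquoise look-alike of the tray alone.

How it is judged (in metres and radians):
On the way, in this order (a step that is already met when the one before it is completed fails the run):
1. both carton flaps are folded back (value of joint each of flap_left, flap_right above 1.9 rad), for 0.2 s.
2. all knobs are in the tray, standing on the bench away from the drying board (x of knob1 in the frame of tray between -0.103 and 0.103 m and y of knob1 in the frame of tray between -0.075 and 0.075 m and z of knob1 in the frame of tray between -0.005 and 0.045 m and x of knob2 in the frame of tray between -0.103 and 0.103 m and y of knob2 in the frame of tray between -0.075 and 0.075 m and z of knob2 in the frame of tray between -0.005 and 0.045 m and x of knob3 in the frame of tray between -0.103 and 0.103 m and y of knob3 in the frame of tray between -0.075 and 0.075 m and z of knob3 in the frame of tray between -0.005 and 0.045 m and x of knob4 in the frame of tray between -0.103 and 0.103 m and y of knob4 in the frame of tray between -0.075 and 0.075 m and z of knob4 in the frame of tray between -0.005 and 0.045 m and x of knob5 in the frame of tray between -0.103 and 0.103 m and y of knob5 in the frame of tray between -0.075 and 0.075 m and z of knob5 in the frame of tray between -0.005 and 0.045 m and x of knob6 in the frame of tray between -0.103 and 0.103 m and y of knob6 in the frame of tray between -0.075 and 0.075 m and z of knob6 in the frame of tray between -0.005 and 0.045 m and height (world z) of tray below 0.008 m and horizontal distance between tray and board above 0.15 m), for 0.2 s.
3. the tray is lifted with all the knobs in it (x of knob1 in the frame of tray between -0.103 and 0.103 m and y of knob1 in the frame of tray between -0.075 and 0.075 m and z of knob1 in the frame of tray between -0.005 and 0.045 m and x of knob2 in the frame of tray between -0.103 and 0.103 m and y of knob2 in the frame of tray between -0.075 and 0.075 m and z of knob2 in the frame of tray between -0.005 and 0.045 m and x of knob3 in the frame of tray between -0.103 and 0.103 m and y of knob3 in the frame of tray between -0.075 and 0.075 m and z of knob3 in the frame of tray between -0.005 and 0.045 m and x of knob4 in the frame of tray between -0.103 and 0.103 m and y of knob4 in the frame of tray between -0.075 and 0.075 m and z of knob4 in the frame of tray between -0.005 and 0.045 m and x of knob5 in the frame of tray between -0.103 and 0.103 m and y of knob5 in the frame of tray between -0.075 and 0.075 m and z of knob5 in the frame of tray between -0.005 and 0.045 m and x of knob6 in the frame of tray between -0.103 and 0.103 m and y of knob6 in the frame of tray between -0.075 and 0.075 m and z of knob6 in the frame of tray between -0.005 and 0.045 m and height (world z) of tray above 0.03 m and horizontal distance between tray and board above 0.1 m), for 0.2 s.
4. the tray stands squarely on the drying board with all the knobs in it, released (x of knob1 in the frame of tray between -0.103 and 0.103 m and y of knob1 in the frame of tray between -0.075 and 0.075 m and z of knob1 in the frame of tray between -0.005 and 0.045 m and x of knob2 in the frame of tray between -0.103 and 0.103 m and y of knob2 in the frame of tray between -0.075 and 0.075 m and z of knob2 in the frame of tray between -0.005 and 0.045 m and x of knob3 in the frame of tray between -0.103 and 0.103 m and y of knob3 in the frame of tray between -0.075 and 0.075 m and z of knob3 in the frame of tray between -0.005 and 0.045 m and x of knob4 in the frame of tray between -0.103 and 0.103 m and y of knob4 in the frame of tray between -0.075 and 0.075 m and z of knob4 in the frame of tray between -0.005 and 0.045 m and x of knob5 in the frame of tray between -0.103 and 0.103 m and y of knob5 in the frame of tray between -0.075 and 0.075 m and z of knob5 in the frame of tray between -0.005 and 0.045 m and x of knob6 in the frame of tray between -0.103 and 0.103 m and y of knob6 in the frame of tray between -0.075 and 0.075 m and z of knob6 in the frame of tray between -0.005 and 0.045 m and horizontal distance between tray and board below 0.025 m and angle between the x axis of tray and the x axis of board, either way round below 0.2 rad and z of tray in the frame of board between 0.008 and 0.022 m and angle between tray's own z axis and vertical below 0.08 rad and linear speed of tray below 0.02 m/s and contact force between the fingers and tray below 0.1 N), for 0.2 s.
5. the regulator is at its mark (value of joint regulator between 0.078 and 0.092 m), for 0.2 s.
At the end, for the whole second after the job is handed in: All knobs present lie in the tray (below its rim height, within its walls); the tray stands flat on the drying board, its centre within 25 mm of the board's and its long side parallel to the board's within 0.2 rad, at rest; the regulator's grip is within 7 mm of its mark (all of step 5 and x of knob1 in the frame of tray between -0.103 and 0.103 m and y of knob1 in the frame of tray between -0.075 and 0.075 m and z of knob1 in the frame of tray between -0.005 and 0.045 m and x of knob2 in the frame of tray between -0.103 and 0.103 m and y of knob2 in the frame of tray between -0.075 and 0.075 m and z of knob2 in the frame of tray between -0.005 and 0.045 m and x of knob3 in the frame of tray between -0.103 and 0.103 m and y of knob3 in the frame of tray between -0.075 and 0.075 m and z of knob3 in the frame of tray between -0.005 and 0.045 m and x of knob4 in the frame of tray between -0.103 and 0.103 m and y of knob4 in the frame of tray between -0.075 and 0.075 m and z of knob4 in the frame of tray between -0.005 and 0.045 m and x of knob5 in the frame of tray between -0.103 and 0.103 m and y of knob5 in the frame of tray between -0.075 and 0.075 m and z of knob5 in the frame of tray between -0.005 and 0.045 m and x of knob6 in the frame of tray between -0.103 and 0.103 m and y of knob6 in the frame of tray between -0.075 and 0.075 m and z of knob6 in the frame of tray between -0.005 and 0.045 m and horizontal distance between tray and board below 0.025 m and angle between the x axis of tray and the x axis of board, either way round below 0.2 rad and z of tray in the frame of board between 0.008 and 0.022 m and angle between tray's own z axis and vertical below 0.08 rad and linear speed of tray below 0.02 m/s); the robot touches nothing.
It fails at once if the tray is tipped more than 20 degrees (angle between tray's own z axis and vertical above 0.35 rad).
It fails at once if the bowl, the jar or the plaster offcut is moved more than 5 cm (distance of any of bowl, jar, offcut from where it was at the start of the episode above 0.05 m).
Of knob1, knob2, knob3, knob4, knob5, knob6 only 4 to 6 are there at a start; the rules pass over those that are not, and their reading is None.
At some moment in a run one of tray, knob1, knob2, knob3, knob4, knob5, knob6 may be knocked a few centimetres aside while the robot is not near it.
It also fails if it takes over 210 s, if anything falls off the work surface, if the arm or the gripper's body presses on something with over 40 N, if the wrist force passes 120 N, or if a joint passes its speed limit or range.

ROBOT

A 6-joint arm with a two-finger parallel gripper is mounted at the origin on the work surface. World frame = base frame: x ahead of the robot, y to its left, z up, the work surface at z = 0. Lengths are in mm, angles in rad, forces in N, time in s.
With the tool pointing down it reaches from about 325 to 775 mm from the base axis. Payload 5.5 kg.
Tool frame: the origin (TCP) lies between the finger pads; the fingertips stand 8 mm ahead of it and the grasp point (between the pads) lies 11 mm behind it; z points along the fingers, y is the direction in which the jaws open and shut (so a half turn about z gives the same grasp; the last joint's range is limited). The gripper opens to 88 mm and grips with 3 to 60 N. Pads are 20 mm wide; open, the fingers measure 115 mm over their backs; the gripper's body (75 mm by 178 mm) begins 61 mm behind the grasp point.
Start: joints at [1.046, 0.091, 1.231, -0, 1.82, -0.057], TCP at [270.561, 535.55, 230.631] pointing down, gripper open.
Joint ranges: [-2.87, 2.87], [-0.86, 2.18], [0.17, 2.46], [-1.51, 4.65], [0.06, 2.69], [-2.65, 2.65]. Speed limits (rad/s): [2.57, 2.57, 3.01, 3.14, 3.14, 3.14].

INTERFACE

Orientations are given as a unit quaternion [w, x, y, z].
In Python, from station import observe, vision, ticket gives the robot as it stands.
- The arm moves only by the tool step_arm, never from a script. Its argument "rows" is a list of rows, each an object with "grip": the closure, from -1 (fully open) to 1 (shut); "xyz": the shift along the tool's x, y, z in m, a list of three; "angular": the turn, a rotation vector about the tool's x, y, z in units of 6 degrees (1.0 is 6 degrees), a list of three. A call has 1 to 10 rows; each row shifts and turns the pose as measured when the row begins, along the tool's axes as they then stand; what a row does not reach is not made up. A row lasts 1/12 s, in which the tool goes at most 41.7 mm and 7.16 degrees, less where a joint would pass 70% of its speed; a pose out of reach is approached as far as the arm can. A call with a gripper value outside its range is refused whole. The fingers move at their own pace and stop on an object; "squeeze" is the grip in N (left out, the last holds). Time passes only in rows, so rows that do not move let the fingers close. It gives the time, the measured TCP pose, the force and the opening at its end, in the units of the state.
- observe(): the state, without advancing time (a new reading comes with each control period).
- vision.read_camera(name): name is "scene" or "top" or "wrist"; returns a dict with "image" (480x640x3 uint8, blue, green, red), "intrinsics" (3x3 intrinsics, pixels), "rvec" (rotation vector, rad) and "tvec" (3), from world to camera coordinates, as OpenCV has them. Camera axes: x right, y down, z forward; pixel columns grow to the right and rows downward; lengths in mm; the calibration is good to about 2 mm. A picture is of the moment at which its call begins. There is no depth.
- ticket.sign_off(): hands the job in, once; it reports no verdict.
Trained networks look in a picture, given as the dict that the camera call returned (one of the last four; its "shot" number tells which), for a name from the list of things; names that differ only in an ending like _2 or _b are one class to them, and where a whole thing is asked for, a point or a joint stands for the part that bears it (a point fixed in the world has none). Each returns a list of dicts, best first, with "confidence" (0 to 1); they miss things now and then, are a little off and sometimes report something else, mostly with a low value. They report only what shows in the picture. A call takes as long as a camera call. They do not tell look-alikes from the thing itself.
- vision.masks_of(picture, name): "mask" (480x640 bool, what is visible of it) and "extent" ([left, top, width, height] in pixels, round what is visible of it).
The state is a dict: "clock": time; "joint_positions": joint angles; "qvel": joint speeds; "joint_efforts": joint torques, N m; "tcp_pos": TCP position; "eef_rot": TCP orientation; "wrist_force": force on the tool from outside, world axes, zero at the start; "moment": the same for the moment, N m; "finger_gap": finger opening in mm.
Only numpy, scipy, OpenCV 4.12 (cv2) and the standard library are available. Lean on these libraries where they do the work, as an engineer would, in place of code of your own. Each camera call takes 0.05 s, during which the arm holds its last target.

## Working session

There is one attempt and no reset: what is moved stays moved. The work goes in short steps, Python scripts to look and compute and a tool call to move; the robot and the scene stay as the last step left them, time stands still between calls to the robot, and variables do not carry over. Pictures are saved under pics/ and viewed, and the job is handed in when it is done.

Besides the shell and the picture viewer there is one more tool, called after "Call:" as name(argument=value, ...), one argument or row to a line, values as JSON. step_arm: Moves the arm, as the interface text tells. Its arguments: {"type":"object","properties":{"rows":{"type":"array"},"squeeze":{"type":"number"}},"required":["rows"]}

```bash
ls; mkdir -p pics; cat > h.py <<'E'
import numpy as np, cv2, json
from station import observe, vision, ticket
from scipy.spatial.transform import Rotation as R
def cam(n,save=None):
    p=vision.read_camera(n)
    if save: cv2.imwrite('pics/'+save+'.png',p['image'])
    return p
def ray(p,u,v):
    Rm=cv2.Rodrigues(np.array(p['rvec'],float))[0]; t=np.array(p['tvec'],float).ravel()
    K=np.array(p['intrinsics']); 
    d=Rm.T@np.linalg.inv(K)@np.array([u,v,1.]); o=-Rm.T@t
    return o,d
def at(p,u,v,z):
    o,d=ray(p,u,v); s=(z-o[2])/d[2]; return (o+s*d)[:2]
def proj(p,X):
    return cv2.projectPoints(np.array(X,float).reshape(-1,3),np.array(p['rvec'],float),np.array(p['tvec'],float),np.array(p['intrinsics'],float),None)[0].reshape(-1,2)
def cent(m):
    ys,xs=np.nonzero(m); return xs.mean(),ys.mean()
def st():
    s=observe(); q=s['eef_rot']; Rm=R.from_quat([q[1],q[2],q[3],q[0]]).as_matrix()
    print('t',round(s['clock'],2),'tcp',np.round(s['tcp_pos'],1),'gap',s['finger_gap'],'F',np.round(s['wrist_force'],1)); print('q',np.round(s['joint_positions'],3));print(np.round(Rm,3)); return s,Rm
E
python3 - <<'E'
from h import *
s,_=st()
for n in ('scene','top','wrist'):
    p=cam(n,n+'0'); print(n,np.round(p['tvec'],0),np.round(p['rvec'],2),np.round(p['intrinsics'],0).tolist())
E
```

```text
pics
t 0.0 tcp [270.4 535.3 229.5] gap 87.69917376951375 F [ 0.2 -0.5  0. ]
q [ 1.046  0.092  1.232  0.     1.82  -0.057]
[[-0.893  0.451 -0.001]
 [ 0.451  0.893 -0.002]
 [ 0.    -0.002 -1.   ]]
scene [-191. -239. 1491.] [ 1.95  1.28 -0.62] [[441.0, 0.0, 314.0], [0.0, 441.0, 238.0], [0.0, 0.0, 1.0]]
top [-1.000e+00  5.060e+02  1.169e+03] [ 2.18 -2.16  0.12] [[529.0, 0.0, 327.0], [0.0, 529.0, 240.0], [0.0, 0.0, 1.0]]
wrist [-599.  -35.  392.] [-2.46 -1.51 -0.22] [[403.0, 0.0, 313.0], [0.0, 403.0, 236.0], [0.0, 0.0, 1.0]]
```

View pics/scene0.png

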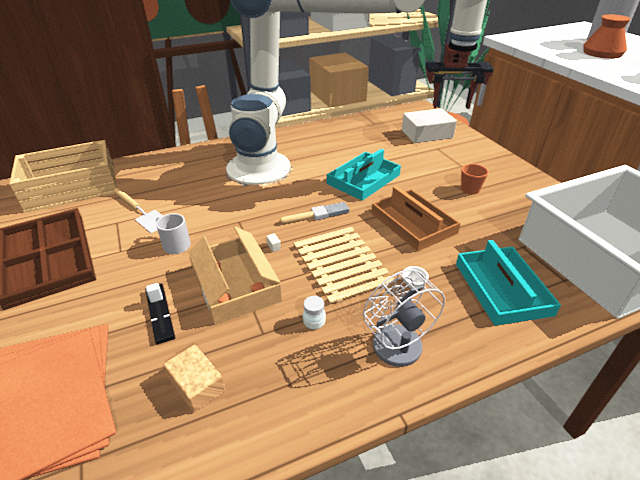

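View pics/top0.png

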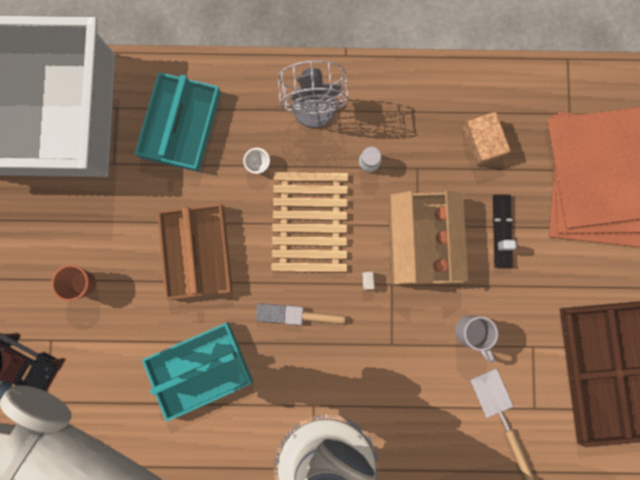

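View pics/wrist0.png

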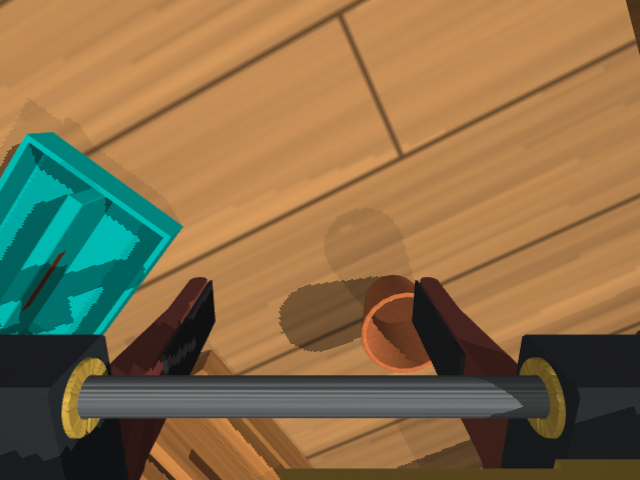

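The top view shows the brown wooden tray at (195,252), with turquoise look-alikes at (178,122) and (197,371). The carton is at (428,238), with a left and a right flap ajar and knobs visible at (440,213), (441,238) and (441,265). The board is at (311,222) and the regulator grip at (507,245). Next I measure them.

```bash
python3 - <<'E'
from h import *
p=cam('top'); s=cam('scene')
for nm in ('tray','board','carton','flap_left','flap_right','regulator','knob1','bowl','jar','offcut'):
  for c,q in (('top',p),('scene',s)):
    for d in vision.masks_of(q,nm)[:6]:
        m=d['mask'].astype(np.uint8)
        if m.sum()<5: continue
        u,v=cent(m); r=cv2.minAreaRect(np.argwhere(m)[:,::-1].astype(np.float32))
        box=cv2.boxPoints(r)
        print(nm,c,round(d['confidence'],2),[round(float(x)) for x in (u,v)],d['extent'],int(m.sum()), [np.round(at(q,*b,{'tray':36,'board':14,'carton':55,'regulator':54}.get(nm,20))).tolist() for b in box] if c=='top' else '')
im=p['image']; 
cv2.imwrite('pics/crop1.png',cv2.resize(im[170:300,370:530],None,fx=5,fy=4.6,interpolation=cv2.INTER_CUBIC)[:600])
cv2.imwrite('pics/crop2.png',cv2.resize(s['image'][220:360,130:290],None,fx=5,fy=5,interpolation=cv2.INTER_CUBIC)[:600])
E
```

```text
tray top 0.77 [197, 371] [143.1, 322.9, 108.0, 98.1] 6402 [[235.0, 418.0], [322.0, 221.0], [189.0, 159.0], [104.0, 354.0]]
tray top 0.74 [194, 251] [153.4, 202.9, 79.6, 101.5] 6101 [[570.0, 395.0], [588.0, 241.0], [383.0, 214.0], [365.0, 365.0]]
tray top 0.73 [178, 121] [135.3, 71.8, 83.8, 101.3] 5983 [[692.0, 451.0], [900.0, 404.0], [857.0, 249.0], [650.0, 299.0]]
tray scene 0.8 [364, 174] [325.3, 148.5, 78.8, 50.9] 2293 
tray scene 0.73 [415, 218] [371.1, 187.5, 91.0, 63.8] 3220 
tray scene 0.69 [507, 285] [453.8, 244.9, 104.9, 82.0] 5233 
tray scene 0.59 [208, 271] [190.6, 238.4, 40.0, 67.6] 1366 
board top 0.76 [309, 222] [268.5, 171.6, 79.4, 101.0] 5835 [[434.0, 133.0], [666.0, 134.0], [665.0, -41.0], [434.0, -39.0]]
board scene 0.83 [342, 263] [296.6, 225.8, 92.0, 76.0] 3930 
board scene 0.62 [208, 271] [189.8, 238.8, 40.7, 69.0] 1338 
board scene 0.16 [415, 218] [372.4, 185.7, 90.9, 62.8] 3134 
carton top 0.78 [426, 237] [388.6, 193.3, 78.0, 91.7] 6564 [[613.0, -129.0], [619.0, -300.0], [412.0, -301.0], [406.0, -133.0]]
carton scene 0.73 [235, 276] [192.4, 228.1, 91.0, 96.7] 5
[... 1627 characters left out ...]
.0, 266.8, 24.2, 21.9] 165 
jar top 0.58 [369, 159] [358.4, 147.5, 20.2, 24.9] 399 [[723.0, -69.0], [724.0, -113.0], [667.0, -113.0], [667.0, -69.0]]
jar top 0.39 [506, 245] [497.3, 241.8, 16.0, 7.6] 101 [[508.0, -386.0], [509.0, -418.0], [493.0, -418.0], [492.0, -386.0]]
jar scene 0.87 [314, 312] [304.0, 298.0, 19.4, 30.9] 616 
jar scene 0.21 [208, 271] [188.5, 236.8, 40.1, 72.8] 1370 
offcut top 0.72 [440, 265] [431.1, 260.7, 15.6, 13.3] 149 [[438.0, -235.0], [466.0, -236.0], [466.0, -267.0], [439.0, -267.0]]
offcut top 0.71 [368, 280] [361.3, 272.7, 16.6, 15.9] 212 [[436.0, -75.0], [437.0, -102.0], [396.0, -102.0], [396.0, -75.0]]
offcut scene 0.65 [274, 241] [268.9, 231.3, 8.6, 19.1] 181
```

View pics/crop1.png

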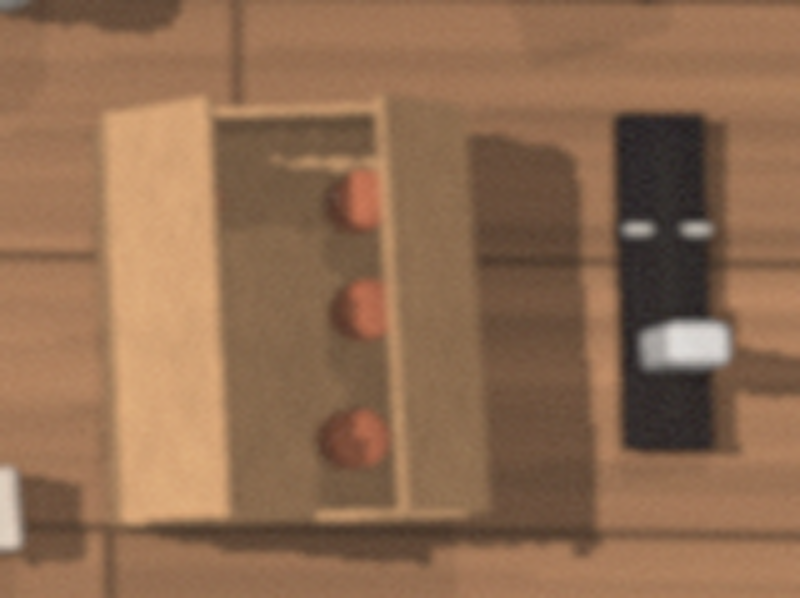

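View pics/crop2.png

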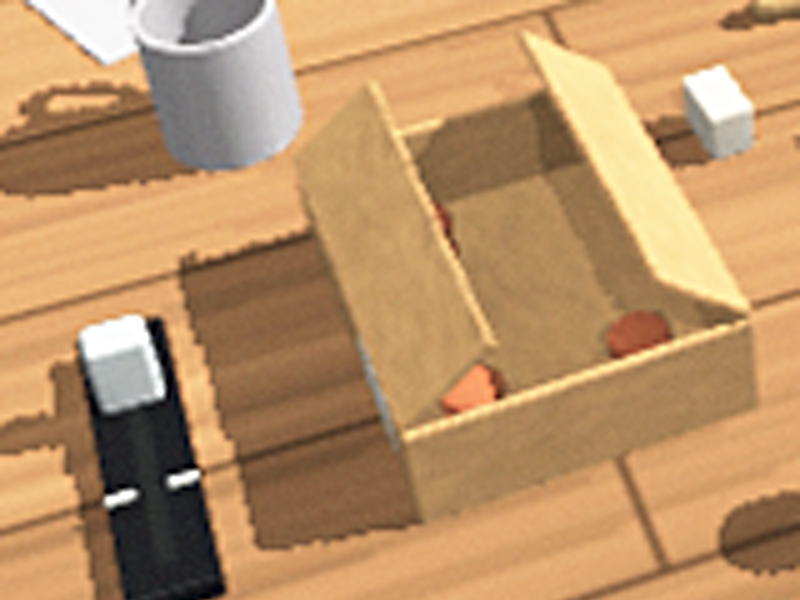

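```bash
python3 - <<'E'
from h import *
p=cam('top'); 
f=lambda x,y:(370+x/5,170+y/4.6)
for n,c,z in (('Lh far',(105,110),57),('Lh near',(120,520),57),('Rh far',(470,135),57),('Rh near',(490,512),57),('wallfar mid',(290,108),55),('wallnear mid',(400,517),55),('Lfree far',(208,97),96),('Lfree near',(230,515),96),('Rfree far',(380,97),96),('Rfree near',(405,510),96),
 ('knob',(362,200),30),('k',(366,308),30),('k',(355,438),32),('mk',(638,230),14),('mk',(696,230),14),('house far L',(617,115),14),('far R',(702,117),14),('nearL',(625,448),14),('nearR',(712,448),14),('griptop c',(697,344),54)):
    print(n,np.round(at(p,*f(*c),z)))
s=cam('scene'); g=lambda x,y:(130+x/5,220+y/5)
for n,c,z in (('corner far R',(400,440),55),('corner far L',(745,318),55),('Rfree far',(490,345),100),('Lfree near',(525,35),100),('knob',(472,390),32),('knobL',(640,330),32),('knob',(442,225),32)):
    print(n,np.round(at(s,*g(*c),z)))
for x,y in ((413,-220),(613,-220)): pass
E
```

```text
Lh far [ 607. -136.]
Lh near [ 409. -142.]
Rh far [ 597. -298.]
Rh near [ 415. -304.]
wallfar mid [ 609. -219.]
wallnear mid [ 412. -265.]
Lfree far [ 606. -176.]
Lfree near [ 411. -184.]
Rfree far [ 607. -250.]
Rfree near [ 414. -258.]
knob [ 569. -256.]
k [ 515. -257.]
k [ 451. -251.]
mk [ 557. -386.]
mk [ 558. -413.]
house far L [ 616. -378.]
far R [ 615. -417.]
nearL [ 449. -378.]
nearR [ 449. -417.]
griptop c [ 497. -398.]
corner far R [ 616. -293.]
corner far L [ 607. -136.]
Rfree far [ 623. -250.]
Lfree near [ 425. -181.]
knob [ 578. -255.]
knobL [ 572. -176.]
knob [ 466. -242.]
```

```bash
cat >> h.py <<'E'
def plan(xyz,yaw=None,step=36,maxrows=99,squeeze=None,grip=None):
    """yaw = world heading (deg) of tool y axis, mod 180 optional; tool made vertical. rows printed"""
    s=observe(); q=s['eef_rot']; R0=R.from_quat([q[1],q[2],q[3],q[0]]); P=np.array(s['tcp_pos'],float)
    d=np.array(xyz,float)-P
    if yaw is None: y=R0.as_matrix()[:,1]; a=np.arctan2(y[1],y[0])
    else: a=np.radians(yaw)
    yv=np.array([np.cos(a),np.sin(a),0]); zv=np.array([0,0,-1.]); xv=np.cross(yv,zv)
    RT=R.from_matrix(np.stack([xv,yv,zv],1)); rv=(R0.inv()*RT).as_rotvec()
    n=max(1,int(np.ceil(max(np.linalg.norm(d)/step,np.degrees(np.linalg.norm(rv))/6.3))))
    out=[]
    for i in range(n):
        Ri=R0*R.from_rotvec(rv*i/n)
        out.append({"xyz":(np.round(Ri.inv().apply(d/n)/1000,4)+0).tolist(),"angular":(np.round(rv/n/np.radians(6),2)+0).tolist()})
    print('t',round(s['clock'],2),'tcp',np.round(P,1),'gap',round(s['finger_gap'],1),'F',np.round(s['wrist_force'],1),'n',n)
    for o in out[:maxrows]: print(json.dumps(o))
E
python3 -c "
from h import *
plan((511,-217,200),2,step=34)"
```

```text
t 1.35 tcp [270.6 535.5 230.7] gap 87.7 F [ 0.1 -0.7 -0.4] n 24
{"xyz": [-0.0231, -0.0235, 0.0013], "angular": [0.0, 0.0, 0.42]}
{"xyz": [-0.0241, -0.0224, 0.0013], "angular": [0.0, 0.0, 0.42]}
{"xyz": [-0.0251, -0.0213, 0.0013], "angular": [0.0, 0.0, 0.42]}
{"xyz": [-0.026, -0.0202, 0.0013], "angular": [0.0, 0.0, 0.42]}
{"xyz": [-0.0269, -0.019, 0.0013], "angular": [0.0, 0.0, 0.42]}
{"xyz": [-0.0277, -0.0178, 0.0013], "angular": [0.0, 0.0, 0.42]}
{"xyz": [-0.0285, -0.0165, 0.0013], "angular": [0.0, 0.0, 0.42]}
{"xyz": [-0.0292, -0.0153, 0.0013], "angular": [0.0, 0.0, 0.42]}
{"xyz": [-0.0298, -0.014, 0.0013], "angular": [0.0, 0.0, 0.42]}
{"xyz": [-0.0304, -0.0126, 0.0013], "angular": [0.0, 0.0, 0.42]}
{"xyz": [-0.0309, -0.0112, 0.0013], "angular": [0.0, 0.0, 0.42]}
{"xyz": [-0.0314, -0.0099, 0.0013], "angular": [0.0, 0.0, 0.42]}
{"xyz": [-0.0318, -0.0085, 0.0013], "angular": [0.0, 0.0, 0.42]}
{"xyz": [-0.0322, -0.007, 0.0013], "angular": [0.0, 0.0, 0.42]}
{"xyz": [-0.0324, -0.0056, 0.0013], "angular": [0.0, 0.0, 0.42]}
{"xyz": [-0.0327, -0.0041, 0.0013], "angular": [0.0, 0.0, 0.42]}
{"xyz": [-0.0328, -0.0027, 0.0013], "angular": [0.0, 0.0, 0.42]}
{"xyz": [-0.0329, -0.0012, 0.0013], "angular": [0.0, 0.0, 0.42]}
{"xyz": [-0.0329, 0.0002, 0.0013], "angular": [0.0, 0.0, 0.42]}
{"xyz": [-0.0329, 0.0017, 0.0013], "angular": [0.0, 0.0, 0.42]}
{"xyz": [-0.0328, 0.0032, 0.0013], "angular": [0.0, 0.0, 0.42]}
{"xyz": [-0.0326, 0.0046, 0.0013], "angular": [0.0, 0.0, 0.42]}
{"xyz": [-0.0324, 0.0061, 0.0013], "angular": [0.0, 0.0, 0.42]}
{"xyz": [-0.0321, 0.0075, 0.0013], "angular": [0.0, 0.0, 0.42]}
```

Call:
step_arm(
  rows=[
    {"grip": 1,"xyz": [0,0,0],"angular": [0,0,1.02]},
    {"grip": 1,"xyz": [0,0,0],"angular": [0,0,1.02]},
    {"grip": 1,"xyz": [0,0,0],"angular": [0,0,1.02]},
    {"grip": 1,"xyz": [0,0,0],"angular": [0,0,1.02]},
    {"grip": 1,"xyz": [0,0,0],"angular": [0,0,1.02]},
    {"grip": 1,"xyz": [0,0,0],"angular": [0,0,1.02]},
    {"grip": 1,"xyz": [0,0,0],"angular": [0,0,1.02]},
    {"grip": 1,"xyz": [0,0,0],"angular": [0,0,1.02]},
    {"grip": 1,"xyz": [0,0,0],"angular": [0,0,1.02]},
    {"grip": 1,"xyz": [0,0,0],"angular": [0,0,1.02]},
  ],
)

```text
clock: 2.18
tcp_pos: [270.5, 535.6, 230.6]
eef_rot: [-0.0, 0.712, 0.702, -0.0]
wrist_force: [-0.4, -0.0, 0.6]
finger_gap: 24.3
```

```bash
python3 -c "
from h import *
plan((511,-217,200),2,step=34,maxrows=2)"
```

```text
t 2.18 tcp [270.5 535.6 230.6] gap 24.3 F [-0.4 -0.   0.6] n 24
{"xyz": [-0.0312, 0.0104, 0.0013], "angular": [0.0, 0.0, -0.02]}
{"xyz": [-0.0312, 0.0104, 0.0013], "angular": [0.0, 0.0, -0.02]}
```

Call:
step_arm(
  rows=[
    {"grip": 1,"xyz": [-0.031,0.0105,0.001],"angular": [0,0,0]},
    {"grip": 1,"xyz": [-0.031,0.0105,0.001],"angular": [0,0,0]},
    {"grip": 1,"xyz": [-0.031,0.0105,0.001],"angular": [0,0,0]},
    {"grip": 1,"xyz": [-0.031,0.0105,0.001],"angular": [0,0,0]},
    {"grip": 1,"xyz": [-0.031,0.0105,0.001],"angular": [0,0,0]},
    {"grip": 1,"xyz": [-0.031,0.0105,0.001],"angular": [0,0,0]},
    {"grip": 1,"xyz": [-0.031,0.0105,0.001],"angular": [0,0,0]},
    {"grip": 1,"xyz": [-0.031,0.0105,0.001],"angular": [0,0,0]},
    {"grip": 1,"xyz": [-0.031,0.0105,0.001],"angular": [0,0,0]},
    {"grip": 1,"xyz": [-0.031,0.0105,0.001],"angular": [0,0,0]},
  ],
)

```text
clock: 3.02
tcp_pos: [370.2, 215.9, 217.4]
eef_rot: [-0.0, 0.711, 0.704, -0.001]
wrist_force: [0.0, 0.1, -0.3]
finger_gap: 0.6
```

Call:
step_arm(
  rows=[
    {"grip": 1,"xyz": [-0.031,0.0105,0.001],"angular": [0,0,0]},
    {"grip": 1,"xyz": [-0.031,0.0105,0.001],"angular": [0,0,0]},
    {"grip": 1,"xyz": [-0.031,0.0105,0.001],"angular": [0,0,0]},
    {"grip": 1,"xyz": [-0.031,0.0105,0.001],"angular": [0,0,0]},
    {"grip": 1,"xyz": [-0.031,0.0105,0.001],"angular": [0,0,0]},
    {"grip": 1,"xyz": [-0.031,0.0105,0.001],"angular": [0,0,0]},
    {"grip": 1,"xyz": [-0.031,0.0105,0.001],"angular": [0,0,0]},
    {"grip": 1,"xyz": [-0.031,0.0105,0.001],"angular": [0,0,0]},
    {"grip": 1,"xyz": [-0.031,0.0105,0.001],"angular": [0,0,0]},
    {"grip": 1,"xyz": [-0.031,0.0105,0.001],"angular": [0,0,0]},
  ],
)

```text
clock: 3.85
tcp_pos: [473.7, -112.0, 210.3]
eef_rot: [0.003, 0.711, 0.704, 0.003]
wrist_force: [1.0, -0.8, -0.4]
finger_gap: 0.1
```

```bash
python3 -c "
from h import *
plan((511,-217,200),2,step=34,maxrows=2)
cam('wrist','w1')"
```

```text
t 3.85 tcp [ 473.7 -112.   210.3] gap 0.1 F [ 1.  -0.8 -0.4] n 4
{"xyz": [-0.0262, 0.0096, 0.0027], "angular": [0.02, 0.0, -0.11]}
{"xyz": [-0.0263, 0.0093, 0.0026], "angular": [0.02, 0.0, -0.11]}
```

View pics/w1.png

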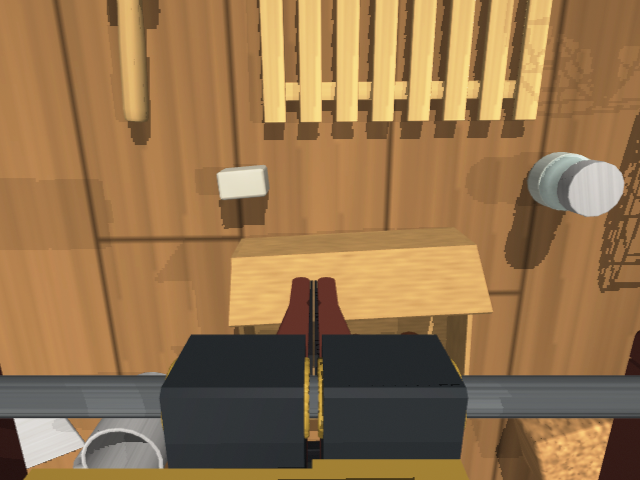

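The wrist view shows the carton's left flap at (360,285) below the closed fingers, the offcut at (243,182) and the board above. Next I move over the gap.

Call:
step_arm(
  rows=[
    {"grip": 1,"xyz": [-0.0262,0.0095,0.003],"angular": [0,0,-0.1]},
    {"grip": 1,"xyz": [-0.0262,0.0095,0.003],"angular": [0,0,-0.1]},
    {"grip": 1,"xyz": [-0.0262,0.0095,0.003],"angular": [0,0,-0.1]},
    {"grip": 1,"xyz": [-0.0262,0.0095,0.003],"angular": [0,0,-0.1]},
    {"grip": 1,"xyz": [0,0,0],"angular": [0,0,0]},
  ],
)

```text
clock: 4.32
tcp_pos: [513.7, -228.7, 197.1]
eef_rot: [0.004, 0.698, 0.716, 0.002]
wrist_force: [-0.3, 1.1, -0.6]
finger_gap: 0.5
```

```bash
python3 -c "
from h import *
plan((511,-217,80),2,step=25)
p=cam('top')
cv2.imwrite('pics/t1.png',cv2.resize(p['image'][170:300,370:530],None,fx=4,fy=4))"
```

```text
t 4.32 tcp [ 513.7 -228.7  197.1] gap 0.5 F [-0.3  1.1 -0.6] n 5
{"xyz": [0.0024, -0.0007, 0.0234], "angular": [0.02, 0.01, -0.02]}
{"xyz": [0.0024, -0.0006, 0.0234], "angular": [0.02, 0.01, -0.02]}
{"xyz": [0.0024, -0.0006, 0.0234], "angular": [0.02, 0.01, -0.02]}
{"xyz": [0.0024, -0.0005, 0.0234], "angular": [0.02, 0.01, -0.02]}
{"xyz": [0.0024, -0.0005, 0.0234], "angular": [0.02, 0.01, -0.02]}
```

View pics/t1.png

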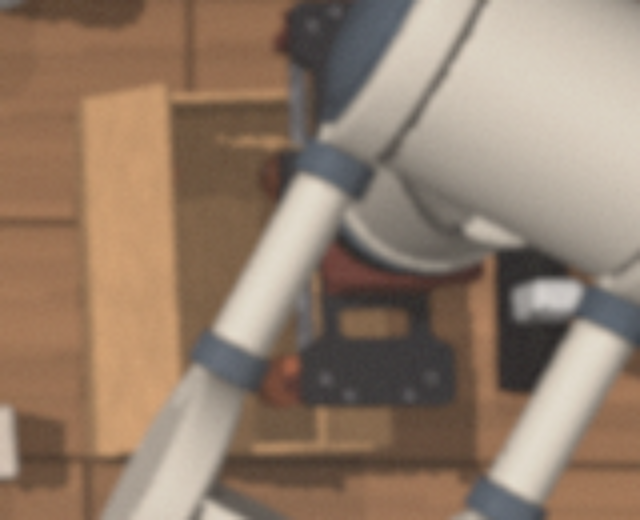

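The arm hides the gap, and the left flap shows at (130,270) in the crop. I descend between the flaps at y=-217.

Call:
step_arm(
  rows=[
    {"grip": 1,"xyz": [0.004,-0.0007,0.018],"angular": [0,0,0]},
    {"grip": 1,"xyz": [0.004,-0.0007,0.022],"angular": [0,0,0]},
    {"grip": 1,"xyz": [0.003,-0.0007,0.022],"angular": [0,0,0]},
    {"grip": 1,"xyz": [0,0,0.022],"angular": [0,0,0]},
    {"grip": 1,"xyz": [0,0,0.018],"angular": [0,0,0]},
    {"grip": 1,"xyz": [0,0,0.008],"angular": [0,0,0]},
    {"grip": 1,"xyz": [0,0,0],"angular": [0,0,0]},
  ],
)

```text
clock: 4.95
tcp_pos: [512.4, -209.8, 87.8]
eef_rot: [0.006, 0.697, 0.717, 0.004]
wrist_force: [-0.8, 0.1, 0.5]
finger_gap: 0.3
```

Call:
step_arm(
  rows=[
    {"grip": 1,"xyz": [0.005,0,0.006],"angular": [0,0,0]},
    {"grip": 1,"xyz": [0.012,0,0.001],"angular": [0,0,0]},
    {"grip": 1,"xyz": [0.012,0,0],"angular": [0,0,0]},
    {"grip": 1,"xyz": [0.012,0,0],"angular": [0,0,0]},
    {"grip": 1,"xyz": [0.012,0,0],"angular": [0,0,0]},
    {"grip": 1,"xyz": [0.012,0,0],"angular": [0,0,0]},
    {"grip": 1,"xyz": [0.012,0,0],"angular": [0,0,0]},
    {"grip": 1,"xyz": [0.01,0,0],"angular": [0,0,0]},
  ],
)

```text
clock: 5.62
tcp_pos: [513.2, -118.6, 89.6]
eef_rot: [0.015, 0.698, 0.716, 0.005]
wrist_force: [-0.8, -1.2, 0.6]
finger_gap: 0.3
```

Call:
step_arm(
  rows=[
    {"grip": 1,"xyz": [0.006,0,0.006],"angular": [0,0,0]},
    {"grip": 1,"xyz": [0.004,0,0.006],"angular": [0,0,0]},
    {"grip": 1,"xyz": [0,0,0.002],"angular": [0,0,0]},
    {"grip": 1,"xyz": [0,0,0],"angular": [0,0,0]},
  ],
)

```text
clock: 5.95
tcp_pos: [514.9, -109.6, 84.1]
eef_rot: [0.022, 0.698, 0.716, 0.003]
wrist_force: [-0.2, -0.3, -0.6]
finger_gap: 0.5
```

```bash
python3 -c "
from h import *
plan((511,-170,110),2,step=25)
p=cam('scene')
cv2.imwrite('pics/s1.png',cv2.resize(p['image'][200:360,130:330],None,fx=3.7,fy=3.7))"
```

```text
t 5.95 tcp [ 514.9 -109.6   84.1] gap 0.5 F [-0.2 -0.3 -0.6] n 3
{"xyz": [-0.0203, -0.0015, -0.0081], "angular": [0.11, 0.09, -0.03]}
{"xyz": [-0.0202, -0.0017, -0.0083], "angular": [0.11, 0.09, -0.03]}
{"xyz": [-0.0202, -0.0018, -0.0085], "angular": [0.11, 0.09, -0.03]}
```

View pics/s1.png

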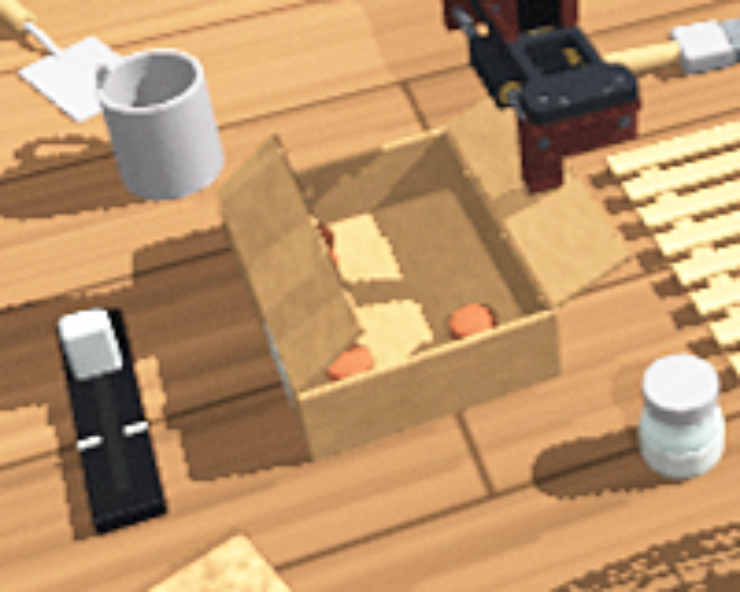

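The left flap is folded right back; one knob shows at (473,320) in the crop and two by the right flap. Now the right flap.

Call:
step_arm(
  rows=[
    {"grip": 1,"xyz": [-0.02,-0.001,-0.007],"angular": [0.11,0.09,0]},
    {"grip": 1,"xyz": [-0.02,-0.001,-0.004],"angular": [0.11,0.09,0]},
    {"grip": 1,"xyz": [-0.02,-0.001,0],"angular": [0.11,0.09,0]},
    {"grip": 1,"xyz": [-0.02,0,0.004],"angular": [0,0,0]},
    {"grip": 1,"xyz": [-0.014,0,0.004],"angular": [0,0,0]},
    {"grip": 1,"xyz": [0,0,0.004],"angular": [0,0,0]},
  ],
)

```text
clock: 6.5
tcp_pos: [514.4, -200.2, 79.1]
eef_rot: [-0.005, 0.696, 0.718, 0.003]
wrist_force: [0.4, 0.4, 0.5]
finger_gap: 0.7
```

```bash
python3 -c "
from h import *
plan((511,-316,80),2,step=12,maxrows=1)"
```

```text
t 6.5 tcp [ 514.4 -200.2   79.1] gap 0.7 F [0.4 0.4 0.5] n 10
{"xyz": [-0.0116, -0.0007, -0.0002], "angular": [0.0, -0.01, 0.0]}
```

Call:
step_arm(
  rows=[
    {"grip": 1,"xyz": [-0.012,0,0],"angular": [0,0,0]},
    {"grip": 1,"xyz": [-0.012,0,0],"angular": [0,0,0]},
    {"grip": 1,"xyz": [-0.012,0,0],"angular": [0,0,0]},
    {"grip": 1,"xyz": [-0.012,0,0],"angular": [0,0,0]},
    {"grip": 1,"xyz": [-0.012,0,0],"angular": [0,0,0]},
    {"grip": 1,"xyz": [-0.012,0,0],"angular": [0,0,0]},
    {"grip": 1,"xyz": [-0.012,0,0],"angular": [0,0,0]},
    {"grip": 1,"xyz": [-0.01,0,0],"angular": [0,0,0]},
    {"grip": 1,"xyz": [-0.01,0,0],"angular": [0,0,0]},
  ],
)

```text
clock: 7.25
tcp_pos: [520.4, -281.6, 91.7]
eef_rot: [-0.022, 0.687, 0.726, 0.021]
wrist_force: [-0.7, 1.7, 0.7]
finger_gap: 0.4
```

```bash
python3 -c "
from h import *
plan((511,-328,78),2,step=12,maxrows=1)"
```

```text
t 7.25 tcp [ 520.4 -281.6   91.7] gap 0.4 F [-0.7  1.7  0.7] n 5
{"xyz": [-0.0093, -0.0024, 0.0022], "angular": [0.0, -0.12, 0.04]}
```

Call:
step_arm(
  rows=[
    {"grip": 1,"xyz": [-0.012,-0.002,0.002],"angular": [0,-0.2,0.1]},
    {"grip": 1,"xyz": [-0.012,-0.002,0.002],"angular": [0,-0.2,0.1]},
    {"grip": 1,"xyz": [-0.012,-0.002,0.003],"angular": [0,-0.2,0]},
    {"grip": 1,"xyz": [-0.01,-0.001,0.004],"angular": [0,-0.2,0]},
    {"grip": 1,"xyz": [-0.006,0,0.005],"angular": [0,-0.1,0]},
    {"grip": 1,"xyz": [-0.002,0,0.004],"angular": [0,0,0]},
    {"grip": 1,"xyz": [0,0,0],"angular": [0,0,0]},
  ],
)

```text
clock: 7.83
tcp_pos: [516.7, -323.7, 83.2]
eef_rot: [0.004, 0.693, 0.721, -0.002]
wrist_force: [-0.2, -0.2, -0.7]
finger_gap: 0.8
```

```bash
python3 -c "
from h import *
plan((511,-250,140),2,step=25)
p=cam('scene')
cv2.imwrite('pics/s2.png',cv2.resize(p['image'][200:360,130:330],None,fx=3.7,fy=3.7))"
```

```text
t 7.83 tcp [ 516.7 -323.7   83.2] gap 0.8 F [-0.2 -0.2 -0.7] n 4
{"xyz": [0.0184, -0.0006, -0.0144], "angular": [0.01, 0.02, 0.01]}
{"xyz": [0.0184, -0.0007, -0.0143], "angular": [0.01, 0.02, 0.01]}
{"xyz": [0.0184, -0.0007, -0.0143], "angular": [0.01, 0.02, 0.01]}
{"xyz": [0.0184, -0.0007, -0.0142], "angular": [0.01, 0.02, 0.01]}
```

View pics/s2.png

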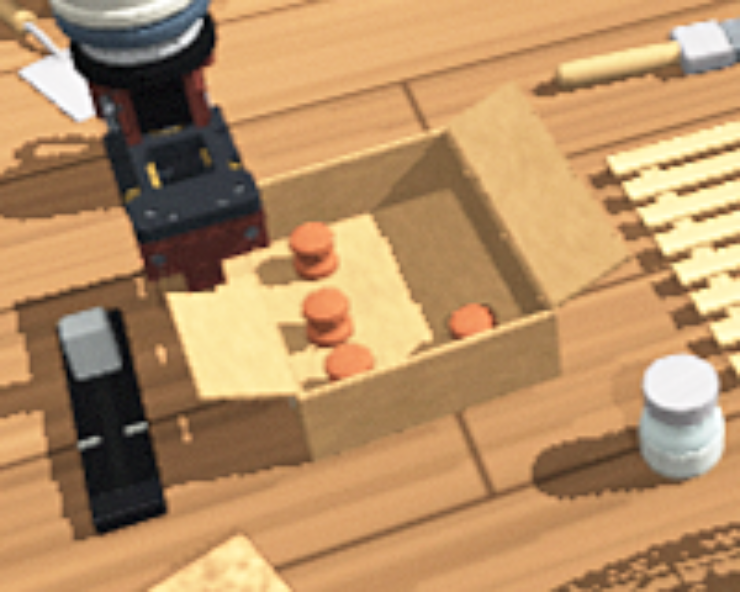

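Both flaps are back; four knobs stand at (313,250), (326,318), (350,362) and (473,320) in the crop. I lift and look with the wrist camera.

Call:
step_arm(
  rows=[
    {"grip": 0.2,"xyz": [0,0,-0.02],"angular": [0,0,0]},
    {"grip": 0.2,"xyz": [-0.005,0,-0.025],"angular": [0,0,0]},
    {"grip": 0.2,"xyz": [-0.006,0,-0.025],"angular": [0,0,0]},
    {"grip": 0.2,"xyz": [-0.006,0,-0.025],"angular": [0,0,0]},
    {"grip": 0.2,"xyz": [0,0,-0.02],"angular": [0,0,0]},
    {"grip": 0.2,"xyz": [0,0,0],"angular": [0,0,0]},
    {"grip": 0.2,"xyz": [0,0,0],"angular": [0,0,0]},
  ],
)

```text
clock: 8.47
tcp_pos: [512.8, -348.3, 190.7]
eef_rot: [0.003, 0.695, 0.719, -0.01]
wrist_force: [-0.8, -0.3, -0.8]
finger_gap: 35.0
```

```bash
cat >> h.py <<'E'
def knobs(views=('wrist','scene'),z=32,conf=.3):
    for c in views:
        p=cam(c)
        for d in vision.masks_of(p,'knob1'):
            if d['confidence']<conf: continue
            m=d['mask']; u,v=cent(m)
            print(c,round(d['confidence'],2),(round(u),round(v)),d['extent'],int(m.sum()),'z18',np.round(at(p,u,v,z-14)),'ztop',np.round(at(p,u,v,z)))
E
python3 -c "
from h import *
st()
p=cam('wrist','w2')
knobs()"
```

```text
t 8.47 tcp [ 512.8 -348.3  190.7] gap 34.98882154176033 F [-0.8 -0.3 -0.8]
q [-0.641  0.139  1.25  -0.02   1.75  -0.677]
[[-0.033  0.999 -0.01 ]
 [ 0.999  0.033 -0.018]
 [-0.018 -0.01  -1.   ]]
wrist 0.89 (324, 96) [305.4, 72.8, 38.8, 44.9] 1298 z18 [ 516. -259.] ztop [ 516. -259.]
wrist 0.77 (395, 95) [376.4, 79.5, 43.8, 37.0] 1366 z18 [ 571. -257.] ztop [ 568. -257.]
wrist 0.74 (239, 84) [219.1, 62.5, 44.0, 39.5] 1418 z18 [ 452. -252.] ztop [ 454. -253.]
scene 0.72 (218, 285) [212.1, 276.5, 13.3, 17.9] 182 z18 [ 519. -257.] ztop [ 534. -259.]
scene 0.49 (215, 267) [207.8, 260.4, 12.3, 15.4] 134 z18 [ 454. -250.] ztop [ 470. -252.]
scene 0.4 (257, 286) [252.4, 282.9, 13.3, 10.6] 93 z18 [ 559. -174.] ztop [ 572. -177.]
```

View pics/w2.png

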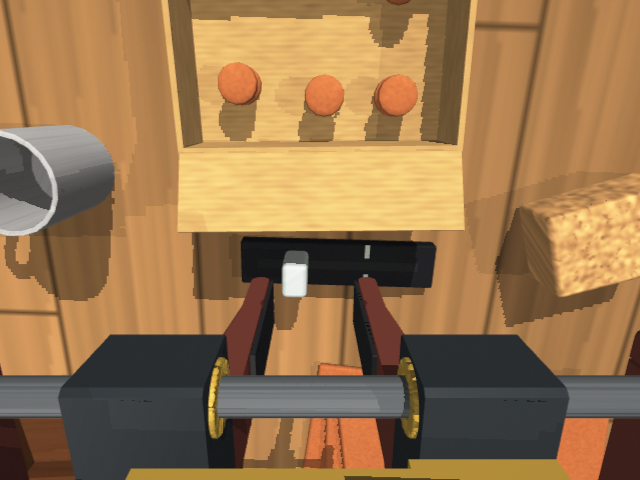

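The wrist view shows three knobs at (239,84), (324,96) and (395,95), and the fourth at (400,0) near the left wall. The regulator grip is at (295,275) and its mark at (367,260). I go for the knob at (569,-257).

```bash
python3 -c "
from h import *
p=cam('top','t2')
for c in ((160,212),(223,206),(230,292),(170,299)): print(np.round(at(p,*c,36)))
plan((569,-257,100),2,step=25)
"
```

```text
[563. 382.]
[579. 241.]
[386. 219.]
[369. 351.]
t 8.77 tcp [ 512.6 -346.8  190. ] gap 35.2 F [-0.4  0.1  0.5] n 6
{"xyz": [0.0148, 0.0101, 0.0147], "angular": [-0.02, 0.02, 0.0]}
{"xyz": [0.0148, 0.0101, 0.0147], "angular": [-0.02, 0.02, 0.0]}
{"xyz": [0.0148, 0.01, 0.0148], "angular": [-0.02, 0.02, 0.0]}
{"xyz": [0.0147, 0.01, 0.0148], "angular": [-0.02, 0.02, 0.0]}
{"xyz": [0.0147, 0.01, 0.0149], "angular": [-0.02, 0.02, 0.0]}
{"xyz": [0.0147, 0.0099, 0.015], "angular": [-0.02, 0.02, 0.0]}
```

Call:
step_arm(
  rows=[
    {"grip": 0,"xyz": [0.015,0.01,0.01],"angular": [0,0,0]},
    {"grip": 0,"xyz": [0.015,0.01,0.015],"angular": [0,0,0]},
    {"grip": 0,"xyz": [0.015,0.01,0.015],"angular": [0,0,0]},
    {"grip": 0,"xyz": [0.015,0.01,0.015],"angular": [0,0,0]},
    {"grip": 0,"xyz": [0.012,0.008,0.015],"angular": [0,0,0]},
    {"grip": 0,"xyz": [0.008,0.004,0.015],"angular": [0,0,0]},
    {"grip": 0,"xyz": [0,0,0],"angular": [0,0,0]},
    {"grip": 0,"xyz": [0,0,0],"angular": [0,0,0]},
  ],
)

```text
clock: 9.43
tcp_pos: [560.6, -262.2, 94.0]
eef_rot: [-0.001, 0.695, 0.719, -0.011]
wrist_force: [0.1, 0.5, 0.5]
finger_gap: 44.1
```

```bash
python3 -c "
from h import *
plan((569,-257,14),2,step=20)
"
```

```text
t 9.43 tcp [ 560.6 -262.2   94. ] gap 44.1 F [0.1 0.5 0.5] n 5
{"xyz": [0.0012, 0.002, 0.016], "angular": [-0.03, 0.03, 0.0]}
{"xyz": [0.0012, 0.0019, 0.016], "angular": [-0.03, 0.03, 0.0]}
{"xyz": [0.0011, 0.0019, 0.016], "angular": [-0.03, 0.03, 0.0]}
{"xyz": [0.0011, 0.0018, 0.016], "angular": [-0.03, 0.03, 0.0]}
{"xyz": [0.001, 0.0018, 0.016], "angular": [-0.03, 0.03, 0.0]}
```

Call:
step_arm(
  rows=[
    {"grip": 0,"xyz": [0.004,0.006,0.004],"angular": [-0.1,0.1,0]},
    {"grip": 0,"xyz": [0.001,0.002,0.012],"angular": [-0.05,0.05,0]},
    {"grip": 0,"xyz": [0,0,0.012],"angular": [0,0,0]},
    {"grip": 0,"xyz": [0,0,0.012],"angular": [0,0,0]},
    {"grip": 0,"xyz": [0,0,0.012],"angular": [0,0,0]},
    {"grip": 0,"xyz": [0,0,0.01],"angular": [0,0,0]},
    {"grip": 0,"xyz": [0,0,0],"angular": [0,0,0]},
  ],
)

```text
clock: 10.02
tcp_pos: [568.7, -259.8, 28.0]
eef_rot: [0.0, 0.696, 0.718, 0.001]
wrist_force: [-0.9, 0.2, 0.1]
finger_gap: 44.1
```

```bash
python3 -c "
from h import *
plan((569,-257,14),2,step=20)
"
```

```text
t 10.02 tcp [ 568.7 -259.8   28. ] gap 44.1 F [-0.9  0.2  0.1] n 1
{"xyz": [0.0027, 0.0003, 0.014], "angular": [0.02, -0.01, -0.04]}
```

Call:
step_arm(
  rows=[
    {"grip": 0,"xyz": [0.003,0,0.007],"angular": [0,0,0]},
    {"grip": 0,"xyz": [0,0,0.005],"angular": [0,0,0]},
    {"grip": 1,"xyz": [0,0,0],"angular": [0,0,0]},
    {"grip": 1,"xyz": [0,0,0],"angular": [0,0,0]},
    {"grip": 1,"xyz": [0,0,0],"angular": [0,0,0]},
    {"grip": 1,"xyz": [0,0,0],"angular": [0,0,0]},
  ],
  squeeze=12,
)

```text
clock: 10.52
tcp_pos: [568.5, -256.6, 14.4]
eef_rot: [0.0, 0.696, 0.718, 0.001]
wrist_force: [0.2, -0.1, -0.5]
finger_gap: 29.6
```

Call:
step_arm(
  rows=[
    {"grip": 1,"xyz": [0,0,-0.01],"angular": [0,0,0]},
    {"grip": 1,"xyz": [0,0,-0.025],"angular": [0,0,0]},
    {"grip": 1,"xyz": [0,0,-0.03],"angular": [0,0,0]},
    {"grip": 1,"xyz": [0.005,0,-0.03],"angular": [0,0,0]},
    {"grip": 1,"xyz": [0.02,-0.004,-0.025],"angular": [0,0,0]},
    {"grip": 1,"xyz": [0.032,-0.006,-0.015],"angular": [0,0,0]},
    {"grip": 1,"xyz": [0.034,-0.006,0],"angular": [0,0,0]},
    {"grip": 1,"xyz": [0.034,-0.006,0],"angular": [0,0,0]},
    {"grip": 1,"xyz": [0.034,-0.006,0],"angular": [0,0,0]},
    {"grip": 1,"xyz": [0.034,-0.006,0],"angular": [0,0,0]},
  ],
)

```text
clock: 11.35
tcp_pos: [528.6, -64.9, 167.8]
eef_rot: [0.006, 0.7, 0.714, 0.004]
wrist_force: [0.8, 1.3, 0.0]
finger_gap: 29.6
```

Call:
step_arm(
  rows=[
    {"grip": 1,"xyz": [0.034,-0.004,0],"angular": [0,0,-0.1]},
    {"grip": 1,"xyz": [0.034,-0.004,0],"angular": [0,0,-0.1]},
    {"grip": 1,"xyz": [0.034,-0.004,0],"angular": [0,0,-0.1]},
    {"grip": 1,"xyz": [0.034,-0.004,0],"angular": [0,0,-0.1]},
    {"grip": 1,"xyz": [0.03,0,0],"angular": [0,0,-0.1]},
    {"grip": 1,"xyz": [0.02,0,0],"angular": [0,0,-0.1]},
    {"grip": 1,"xyz": [0,0,0],"angular": [0,0,0]},
    {"grip": 1,"xyz": [0,0,0],"angular": [0,0,0]},
  ],
)

```text
clock: 12.02
tcp_pos: [501.0, 135.4, 180.9]
eef_rot: [0.012, 0.673, 0.739, 0.011]
wrist_force: [0.2, 0.3, -0.8]
finger_gap: 29.7
```

```bash
python3 -c "
from h import *
st()
p=cam('wrist','w3')
for d in vision.masks_of(p,'tray')[:3]:
    m=d['mask'].astype(np.uint8); print(d['confidence'],d['extent'],[np.round(at(p,*b,36)).tolist() for b in cv2.boxPoints(cv2.minAreaRect(np.argwhere(m)[:,::-1].astype(np.float32)))])
"
```

```text
t 12.02 tcp [501.  135.4 180.9] gap 29.73946340025487 F [ 0.2  0.3 -0.8]
q [ 0.202 -0.161  1.565 -0.005  1.705  0.108]
[[-0.093  0.995  0.033]
 [ 0.996  0.093  0.001]
 [-0.002  0.033 -0.999]]
0.92 [541.5, 0.0, 98.5, 48.3] [[652.0, 273.0], [644.0, 301.0], [711.0, 308.0], [720.0, 280.0]]
0.61 [140.1, 1.5, 302.7, 91.5] [[379.0, 274.0], [577.0, 294.0], [588.0, 237.0], [377.0, 217.0]]
0.59 [0.5, 0.0, 78.5, 101.9] [[283.0, 201.0], [291.0, 265.0], [339.0, 270.0], [334.0, 206.0]]
```

View pics/w3.png

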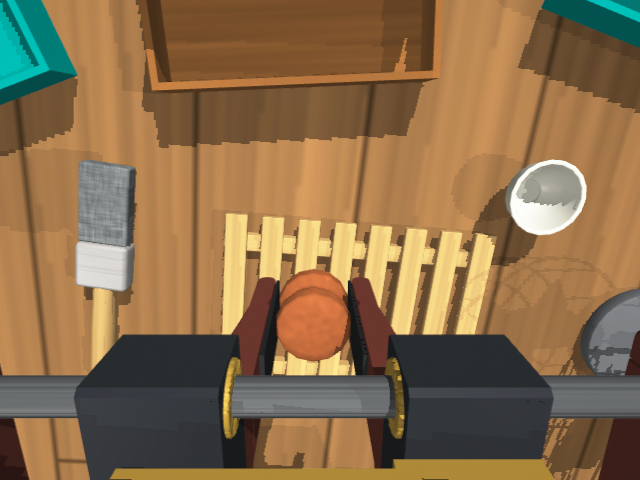

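The knob is held at (312,320). The wooden tray's near rim runs from (157,90) to (438,77), and the bowl is at (547,197).

```bash
cat >> h.py <<'E'
def slot(C,yawdeg,lx,ly):
    a=np.radians(yawdeg); return np.array(C)+[lx*np.cos(a)-ly*np.sin(a),lx*np.sin(a)+ly*np.cos(a)]
E
python3 -c "
from h import *
p=cam('wrist')
A=at(p,157,90,36);B=at(p,438,77,36);print(A,B)
d=B-A; a=np.arctan2(d[1],d[0]); print(np.degrees(a),np.linalg.norm(d)); C=(A+B)/2+72*np.array([-np.sin(a),np.cos(a)]); print('C',C)
for l in ((50,-37),(-50,-37),(50,37),(-50,37)): print(l,np.round(slot(C,np.degrees(a),*l)))
x=slot(C,np.degrees(a),50,-37)
plan((x[0],x[1],130),np.degrees(a),step=25)
"
```

```text
[389.88040041 218.81672282] [583.50640284 245.4552877 ]
7.833429710167397 195.44984511713287
C [476.88026174 303.46413636]
(50, -37) [531. 274.]
(-50, -37) [432. 260.]
(50, 37) [521. 347.]
(-50, 37) [422. 333.]
t 12.17 tcp [501.4 133.7 180.2] gap 29.5 F [ 0.  -0.3 -1.5] n 7
{"xyz": [0.0195, 0.0058, 0.0073], "angular": [0.04, 0.0, -0.06]}
{"xyz": [0.0195, 0.006, 0.0073], "angular": [0.04, 0.0, -0.06]}
{"xyz": [0.0195, 0.0062, 0.0073], "angular": [0.04, 0.0, -0.06]}
{"xyz": [0.0194, 0.0063, 0.0073], "angular": [0.04, 0.0, -0.06]}
{"xyz": [0.0194, 0.0065, 0.0072], "angular": [0.04, 0.0, -0.06]}
{"xyz": [0.0193, 0.0067, 0.0072], "angular": [0.04, 0.0, -0.06]}
{"xyz": [0.0193, 0.0068, 0.0072], "angular": [0.04, 0.0, -0.06]}
```

Call:
step_arm(
  rows=[
    {"grip": 1,"xyz": [0.02,0.006,0.007],"angular": [0.05,0,-0.07]},
    {"grip": 1,"xyz": [0.02,0.006,0.007],"angular": [0.05,0,-0.07]},
    {"grip": 1,"xyz": [0.02,0.006,0.007],"angular": [0.05,0,-0.07]},
    {"grip": 1,"xyz": [0.02,0.006,0.007],"angular": [0.05,0,-0.07]},
    {"grip": 1,"xyz": [0.018,0.006,0.007],"angular": [0.05,0,-0.07]},
    {"grip": 1,"xyz": [0.015,0.005,0.007],"angular": [0.05,0,-0.07]},
    {"grip": 1,"xyz": [0.012,0.004,0.007],"angular": [0,0,0]},
    {"grip": 1,"xyz": [0,0,0],"angular": [0,0,0]},
  ],
)

```text
clock: 12.83
tcp_pos: [534.1, 254.4, 130.7]
eef_rot: [0.003, 0.666, 0.746, -0.001]
wrist_force: [0.0, 0.2, -1.3]
finger_gap: 29.5
```

```bash
python3 -c "
from h import *
plan((530,274,19),7.8,step=15)
"
```

```text
t 12.83 tcp [534.1 254.4 130.7] gap 29.5 F [ 0.   0.2 -1.3] n 8
{"xyz": [0.0026, -0.0003, 0.0139], "angular": [0.0, 0.01, -0.03]}
{"xyz": [0.0026, -0.0002, 0.014], "angular": [0.0, 0.01, -0.03]}
{"xyz": [0.0026, -0.0002, 0.014], "angular": [0.0, 0.01, -0.03]}
{"xyz": [0.0025, -0.0002, 0.014], "angular": [0.0, 0.01, -0.03]}
{"xyz": [0.0025, -0.0002, 0.014], "angular": [0.0, 0.01, -0.03]}
{"xyz": [0.0025, -0.0002, 0.014], "angular": [0.0, 0.01, -0.03]}
{"xyz": [0.0025, -0.0002, 0.014], "angular": [0.0, 0.01, -0.03]}
{"xyz": [0.0025, -0.0002, 0.014], "angular": [0.0, 0.01, -0.03]}
```

Call:
step_arm(
  rows=[
    {"grip": 1,"xyz": [0.008,0,0.006],"angular": [0,0,0]},
    {"grip": 1,"xyz": [0.008,0,0.012],"angular": [0,0,0]},
    {"grip": 1,"xyz": [0.004,0,0.015],"angular": [0,0,0]},
    {"grip": 1,"xyz": [0,0,0.015],"angular": [0,0,0]},
    {"grip": 1,"xyz": [0,0,0.015],"angular": [0,0,0]},
    {"grip": 1,"xyz": [0,0,0.015],"angular": [0,0,0]},
    {"grip": 1,"xyz": [0,0,0.012],"angular": [0,0,0]},
    {"grip": 1,"xyz": [0,0,0],"angular": [0,0,0]},
  ],
)

```text
clock: 13.5
tcp_pos: [532.7, 270.8, 34.7]
eef_rot: [0.004, 0.669, 0.744, -0.001]
wrist_force: [-0.1, 0.4, -1.0]
finger_gap: 29.7
```

```bash
python3 -c "
from h import *
plan((530,274,19),7.8,step=15)
"
```

```text
t 13.5 tcp [532.7 270.8  34.7] gap 29.7 F [-0.1  0.4 -1. ] n 2
{"xyz": [0.0018, -0.0012, 0.0079], "angular": [0.02, 0.04, -0.14]}
{"xyz": [0.0018, -0.0012, 0.0079], "angular": [0.02, 0.04, -0.14]}
```

Call:
step_arm(
  rows=[
    {"grip": 1,"xyz": [0.002,-0.001,0.008],"angular": [0,0,-0.1]},
    {"grip": 1,"xyz": [0,0,0.006],"angular": [0,0,0]},
    {"grip": 1,"xyz": [0,0,0],"angular": [0,0,0]},
    {"grip": 0,"xyz": [0,0,0],"angular": [0,0,0]},
    {"grip": 0,"xyz": [0,0,0],"angular": [0,0,0]},
    {"grip": 0,"xyz": [0,0,-0.01],"angular": [0,0,0]},
    {"grip": 0,"xyz": [0,0,-0.03],"angular": [0,0,0]},
    {"grip": 0,"xyz": [0,0,-0.035],"angular": [0,0,0]},
    {"grip": 0,"xyz": [-0.02,-0.002,-0.025],"angular": [0,0,0]},
    {"grip": 0,"xyz": [-0.035,-0.004,-0.01],"angular": [0,0,0]},
  ],
)

```text
clock: 14.33
tcp_pos: [529.8, 221.0, 136.2]
eef_rot: [0.003, 0.662, 0.749, -0.001]
wrist_force: [-0.6, -0.5, 0.3]
finger_gap: 43.9
```

```bash
python3 -c "
from h import *
plan((516,-259,130),2,step=36)
knobs(('wrist',),z=33)
p=cam('wrist','w4')
" | cut -c1-150
```

```text
t 14.33 tcp [529.8 221.  136.2] gap 43.9 F [-0.6 -0.5  0.3] n 14
{"xyz": [-0.0339, -0.0052, 0.0006], "angular": [0.0, 0.0, 0.06]}
{"xyz": [-0.0339, -0.005, 0.0006], "angular": [0.0, 0.0, 0.06]}
{"xyz": [-0.034, -0.0048, 0.0006], "angular": [0.0, 0.0, 0.06]}
{"xyz": [-0.034, -0.0046, 0.0006], "angular": [0.0, 0.0, 0.06]}
{"xyz": [-0.034, -0.0043, 0.0006], "angular": [0.0, 0.0, 0.06]}
{"xyz": [-0.034, -0.0041, 0.0006], "angular": [0.0, 0.0, 0.06]}
{"xyz": [-0.0341, -0.0039, 0.0006], "angular": [0.0, 0.0, 0.06]}
{"xyz": [-0.0341, -0.0037, 0.0005], "angular": [0.0, 0.0, 0.06]}
{"xyz": [-0.0341, -0.0035, 0.0005], "angular": [0.0, 0.0, 0.06]}
{"xyz": [-0.0341, -0.0033, 0.0005], "angular": [0.0, 0.0, 0.06]}
{"xyz": [-0.0342, -0.003, 0.0005], "angular": [0.0, 0.0, 0.06]}
{"xyz": [-0.0342, -0.0028, 0.0005], "angular": [0.0, 0.0, 0.06]}
{"xyz": [-0.0342, -0.0026, 0.0005], "angular": [0.0, 0.0, 0.06]}
{"xyz": [-0.0342, -0.0024, 0.0005], "angular": [0.0, 0.0, 0.06]}
wrist 0.93 (325, 158) [306.6, 136.3, 45.8, 46.8] 1623 z18 [532. 271.] ztop [531. 273.]
```

View pics/w4.png

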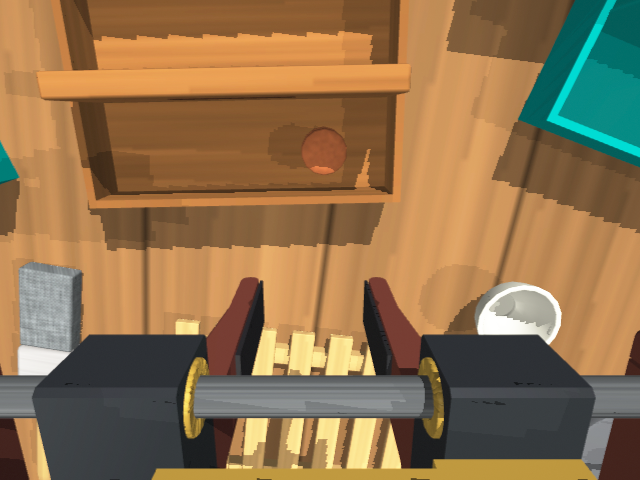

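The knob stands in the tray's right compartment at (324,152). On to the second knob.

Call:
step_arm(
  rows=[
    {"grip": 0,"xyz": [-0.034,-0.005,-0.002],"angular": [0,0,0.08]},
    {"grip": 0,"xyz": [-0.034,-0.005,-0.002],"angular": [0,0,0.08]},
    {"grip": 0,"xyz": [-0.034,-0.005,-0.002],"angular": [0,0,0.08]},
    {"grip": 0,"xyz": [-0.034,-0.004,0],"angular": [0,0,0.08]},
    {"grip": 0,"xyz": [-0.034,-0.004,0],"angular": [0,0,0.08]},
    {"grip": 0,"xyz": [-0.034,-0.004,0],"angular": [0,0,0.08]},
    {"grip": 0,"xyz": [-0.034,-0.004,0],"angular": [0,0,0.08]},
    {"grip": 0,"xyz": [-0.034,-0.003,0],"angular": [0,0,0.08]},
    {"grip": 0,"xyz": [-0.034,-0.003,0],"angular": [0,0,0.08]},
    {"grip": 0,"xyz": [-0.034,-0.003,0],"angular": [0,0,0.08]},
  ],
)

```text
clock: 15.32
tcp_pos: [517.0, -124.1, 139.7]
eef_rot: [-0.0, 0.691, 0.723, 0.0]
wrist_force: [1.4, 0.3, -0.4]
finger_gap: 44.0
```

```bash
python3 -c "
from h import *
plan((516,-259,110),2,step=30)
" | cut -c1-150
```

```text
t 15.32 tcp [ 517.  -124.1  139.7] gap 44.0 F [ 1.4  0.3 -0.4] n 5
{"xyz": [-0.027, -0.0014, 0.0059], "angular": [0.0, 0.0, 0.02]}
{"xyz": [-0.027, -0.0014, 0.0059], "angular": [0.0, 0.0, 0.02]}
{"xyz": [-0.027, -0.0013, 0.0059], "angular": [0.0, 0.0, 0.02]}
{"xyz": [-0.027, -0.0012, 0.0059], "angular": [0.0, 0.0, 0.02]}
{"xyz": [-0.027, -0.0012, 0.0059], "angular": [0.0, 0.0, 0.02]}
```

Call:
step_arm(
  rows=[
    {"grip": 0,"xyz": [-0.027,-0.001,0.005],"angular": [0,0,0.02]},
    {"grip": 0,"xyz": [-0.027,-0.001,0.005],"angular": [0,0,0.02]},
    {"grip": 0,"xyz": [-0.027,-0.001,0.005],"angular": [0,0,0.02]},
    {"grip": 0,"xyz": [-0.022,-0.001,0.006],"angular": [0,0,0.02]},
    {"grip": 0,"xyz": [-0.014,-0.001,0.006],"angular": [0,0,0]},
    {"grip": 0,"xyz": [0,0,0.006],"angular": [0,0,0]},
    {"grip": 0,"xyz": [0,0,0],"angular": [0,0,0]},
  ],
)

```text
clock: 15.9
tcp_pos: [516.7, -248.3, 102.3]
eef_rot: [-0.002, 0.696, 0.718, 0.001]
wrist_force: [0.8, 0.8, -0.1]
finger_gap: 43.8
```

```bash
python3 -c "
from h import *
plan((516,-259,14),2,step=100)
" | cut -c1-150
```

```text
t 15.9 tcp [ 516.7 -248.3  102.3] gap 43.8 F [ 0.8  0.8 -0.1] n 1
{"xyz": [-0.0111, -0.0008, 0.0882], "angular": [-0.02, -0.04, -0.03]}
```

Call:
step_arm(
  rows=[
    {"grip": 0,"xyz": [-0.008,-0.001,0.004],"angular": [0,0,0]},
    {"grip": 0,"xyz": [-0.003,0,0.01],"angular": [0,0,0]},
    {"grip": 0,"xyz": [0,0,0.014],"angular": [0,0,0]},
    {"grip": 0,"xyz": [0,0,0.014],"angular": [0,0,0]},
    {"grip": 0,"xyz": [0,0,0.014],"angular": [0,0,0]},
    {"grip": 0,"xyz": [0,0,0.01],"angular": [0,0,0]},
    {"grip": 0,"xyz": [0,0,0.005],"angular": [0,0,0]},
    {"grip": 0,"xyz": [0,0,0],"angular": [0,0,0]},
  ],
)

```text
clock: 16.57
tcp_pos: [518.2, -252.4, 26.2]
eef_rot: [-0.002, 0.693, 0.721, 0.002]
wrist_force: [0.0, -0.1, -0.2]
finger_gap: 43.8
```

```bash
python3 -c "
from h import *
plan((516,-259,14),2,step=100)
" | cut -c1-150
```

```text
t 16.57 tcp [ 518.2 -252.4   26.2] gap 43.8 F [ 0.  -0.1 -0.2] n 1
{"xyz": [-0.0066, -0.0025, 0.0122], "angular": [0.0, -0.06, 0.06]}
```

Call:
step_arm(
  rows=[
    {"grip": 0,"xyz": [-0.007,-0.0025,0.004],"angular": [0,0,0]},
    {"grip": 0,"xyz": [-0.002,0,0.005],"angular": [0,0,0]},
    {"grip": 0,"xyz": [0,0,0.002],"angular": [0,0,0]},
    {"grip": 0.4,"xyz": [0,0,0],"angular": [0,0,0]},
    {"grip": 1,"xyz": [0,0,0],"angular": [0,0,0]},
    {"grip": 1,"xyz": [0,0,0],"angular": [0,0,0]},
    {"grip": 1,"xyz": [0,0,0],"angular": [0,0,0]},
  ],
)

```text
clock: 17.15
tcp_pos: [517.3, -262.9, 16.8]
eef_rot: [-0.0, 0.692, 0.722, 0.002]
wrist_force: [0.4, -0.6, 0.2]
finger_gap: 29.7
```

Call:
step_arm(
  rows=[
    {"grip": 1,"xyz": [0,0,-0.01],"angular": [0,0,0]},
    {"grip": 1,"xyz": [0,0,-0.025],"angular": [0,0,0]},
    {"grip": 1,"xyz": [0,0,-0.03],"angular": [0,0,0]},
    {"grip": 1,"xyz": [0.006,0,-0.03],"angular": [0,0,0]},
    {"grip": 1,"xyz": [0.02,-0.003,-0.02],"angular": [0,0,0]},
    {"grip": 1,"xyz": [0.032,-0.005,-0.005],"angular": [0,0,-0.06]},
    {"grip": 1,"xyz": [0.034,-0.005,0],"angular": [0,0,-0.06]},
    {"grip": 1,"xyz": [0.034,-0.005,0],"angular": [0,0,-0.06]},
    {"grip": 1,"xyz": [0.034,-0.005,0],"angular": [0,0,-0.06]},
    {"grip": 1,"xyz": [0.034,-0.005,0],"angular": [0,0,-0.06]},
  ],
)

```text
clock: 17.98
tcp_pos: [478.5, -69.9, 152.5]
eef_rot: [0.004, 0.684, 0.729, 0.004]
wrist_force: [-0.1, -0.6, 0.1]
finger_gap: 29.6
```

```bash
python3 -c "
from h import *
plan((432,260,130),7.8,step=34)
" | cut -c1-150
```

```text
t 17.98 tcp [478.5 -69.9 152.5] gap 29.6 F [-0.1 -0.6  0.1] n 10
{"xyz": [0.0332, -0.0026, 0.0022], "angular": [0.01, 0.0, -0.07]}
{"xyz": [0.0332, -0.0023, 0.0022], "angular": [0.01, 0.0, -0.07]}
{"xyz": [0.0332, -0.0021, 0.0022], "angular": [0.01, 0.0, -0.07]}
{"xyz": [0.0333, -0.0018, 0.0022], "angular": [0.01, 0.0, -0.07]}
{"xyz": [0.0333, -0.0016, 0.0022], "angular": [0.01, 0.0, -0.07]}
{"xyz": [0.0333, -0.0013, 0.0022], "angular": [0.01, 0.0, -0.07]}
{"xyz": [0.0333, -0.0011, 0.0022], "angular": [0.01, 0.0, -0.07]}
{"xyz": [0.0333, -0.0009, 0.0022], "angular": [0.01, 0.0, -0.07]}
{"xyz": [0.0333, -0.0006, 0.0022], "angular": [0.01, 0.0, -0.07]}
{"xyz": [0.0333, -0.0004, 0.0022], "angular": [0.01, 0.0, -0.07]}
```

Call:
step_arm(
  rows=[
    {"grip": 1,"xyz": [0.033,-0.002,0.002],"angular": [0,0,-0.06]},
    {"grip": 1,"xyz": [0.033,-0.002,0.002],"angular": [0,0,-0.06]},
    {"grip": 1,"xyz": [0.033,-0.002,0.002],"angular": [0,0,-0.06]},
    {"grip": 1,"xyz": [0.033,-0.002,0.002],"angular": [0,0,-0.06]},
    {"grip": 1,"xyz": [0.033,-0.002,0.002],"angular": [0,0,-0.06]},
    {"grip": 1,"xyz": [0.033,-0.002,0.002],"angular": [0,0,-0.06]},
    {"grip": 1,"xyz": [0.033,0,0.002],"angular": [0,0,-0.06]},
    {"grip": 1,"xyz": [0.03,0,0.002],"angular": [0,0,-0.06]},
    {"grip": 1,"xyz": [0.02,0,0.002],"angular": [0,0,0]},
    {"grip": 1,"xyz": [0,0,0],"angular": [0,0,0]},
  ],
)

```text
clock: 18.82
tcp_pos: [436.6, 228.3, 147.7]
eef_rot: [0.009, 0.662, 0.749, 0.012]
wrist_force: [0.4, -0.0, -0.2]
finger_gap: 29.6
```

```bash
python3 -c "
from h import *
plan((432,260,22),7.8,step=100)
" | cut -c1-150
```

```text
t 18.82 tcp [436.6 228.3 147.7] gap 29.6 F [ 0.4 -0.  -0.2] n 2
{"xyz": [0.0159, -0.0023, 0.0629], "angular": [0.14, -0.01, -0.06]}
{"xyz": [0.016, -0.0012, 0.0629], "angular": [0.14, -0.01, -0.06]}
```

Call:
step_arm(
  rows=[
    {"grip": 1,"xyz": [0.015,-0.001,0.01],"angular": [0.1,0,-0.05]},
    {"grip": 1,"xyz": [0.015,-0.001,0.015],"angular": [0.1,0,-0.05]},
    {"grip": 1,"xyz": [0.005,0,0.018],"angular": [0.05,0,0]},
    {"grip": 1,"xyz": [0,0,0.018],"angular": [0,0,0]},
    {"grip": 1,"xyz": [0,0,0.018],"angular": [0,0,0]},
    {"grip": 1,"xyz": [0,0,0.015],"angular": [0,0,0]},
    {"grip": 1,"xyz": [0,0,0.008],"angular": [0,0,0]},
    {"grip": 1,"xyz": [0,0,0],"angular": [0,0,0]},
  ],
)

```text
clock: 19.48
tcp_pos: [434.3, 263.6, 51.7]
eef_rot: [0.004, 0.657, 0.754, 0.007]
wrist_force: [0.6, -0.3, -0.0]
finger_gap: 29.8
```

```bash
python3 -c "
from h import *
plan((432,260,22),7.8,step=100)
" | cut -c1-150
```

```text
t 19.48 tcp [434.3 263.6  51.7] gap 29.8 F [ 0.6 -0.3 -0. ] n 1
{"xyz": [-0.0033, -0.0032, 0.0296], "angular": [0.15, -0.04, 0.0]}
```

Call:
step_arm(
  rows=[
    {"grip": 1,"xyz": [-0.007,-0.002,0.006],"angular": [0.1,0,0]},
    {"grip": 1,"xyz": [-0.001,0,0.01],"angular": [0,0,0]},
    {"grip": 1,"xyz": [0,0,0.008],"angular": [0,0,0]},
    {"grip": 1,"xyz": [0,0,0.002],"angular": [0,0,0]},
    {"grip": 1,"xyz": [0,0,0],"angular": [0,0,0]},
  ],
)

```text
clock: 19.9
tcp_pos: [435.8, 253.8, 27.2]
eef_rot: [0.001, 0.658, 0.753, 0.005]
wrist_force: [-0.3, 0.5, 1.2]
finger_gap: 29.8
```

Call:
step_arm(
  rows=[
    {"grip": 1,"xyz": [0,0,0.005],"angular": [0,0,0]},
    {"grip": 1,"xyz": [0,0,0.001],"angular": [0,0,0]},
    {"grip": 0,"xyz": [0,0,0],"angular": [0,0,0]},
    {"grip": 0,"xyz": [0,0,0],"angular": [0,0,0]},
    {"grip": 0,"xyz": [0,0,-0.01],"angular": [0,0,0]},
    {"grip": 0,"xyz": [0,0,-0.03],"angular": [0,0,0]},
    {"grip": 0,"xyz": [0,0,-0.035],"angular": [0,0,0]},
    {"grip": 0,"xyz": [-0.02,0.002,-0.025],"angular": [0,0,0.05]},
    {"grip": 0,"xyz": [-0.034,0.006,-0.01],"angular": [0,0,0.05]},
  ],
)

```text
clock: 20.65
tcp_pos: [446.9, 203.2, 134.7]
eef_rot: [-0.001, 0.659, 0.752, 0.003]
wrist_force: [1.1, 0.5, 1.1]
finger_gap: 43.6
```

```bash
python3 -c "
from h import *
plan((572,-176,125),2,step=34)
knobs(('wrist',),z=33)
cam('wrist','w5')
" | cut -c1-150
```

```text
t 20.65 tcp [446.9 203.2 134.7] gap 43.6 F [1.1 0.5 1.1] n 12
{"xyz": [-0.0327, 0.0062, 0.0007], "angular": [0.0, 0.0, 0.08]}
{"xyz": [-0.0326, 0.0065, 0.0007], "angular": [0.0, 0.0, 0.08]}
{"xyz": [-0.0326, 0.0067, 0.0007], "angular": [0.0, 0.0, 0.08]}
{"xyz": [-0.0325, 0.007, 0.0007], "angular": [0.0, 0.0, 0.08]}
{"xyz": [-0.0325, 0.0072, 0.0007], "angular": [0.0, 0.0, 0.08]}
{"xyz": [-0.0324, 0.0075, 0.0007], "angular": [0.0, 0.0, 0.08]}
{"xyz": [-0.0324, 0.0078, 0.0007], "angular": [0.0, 0.0, 0.08]}
{"xyz": [-0.0323, 0.008, 0.0007], "angular": [0.0, 0.0, 0.08]}
{"xyz": [-0.0322, 0.0083, 0.0008], "angular": [0.0, 0.0, 0.08]}
{"xyz": [-0.0322, 0.0085, 0.0008], "angular": [0.0, 0.0, 0.08]}
{"xyz": [-0.0321, 0.0088, 0.0008], "angular": [0.0, 0.0, 0.08]}
{"xyz": [-0.032, 0.0091, 0.0008], "angular": [0.0, 0.0, 0.08]}
wrist 0.87 (455, 149) [429.2, 126.9, 56.5, 48.2] 2102 z18 [532. 272.] ztop [527. 272.]
wrist 0.6 (307, 152) [284.6, 128.0, 46.0, 49.3] 1688 z18 [436. 258.] ztop [436. 259.]
```

View pics/w5.png

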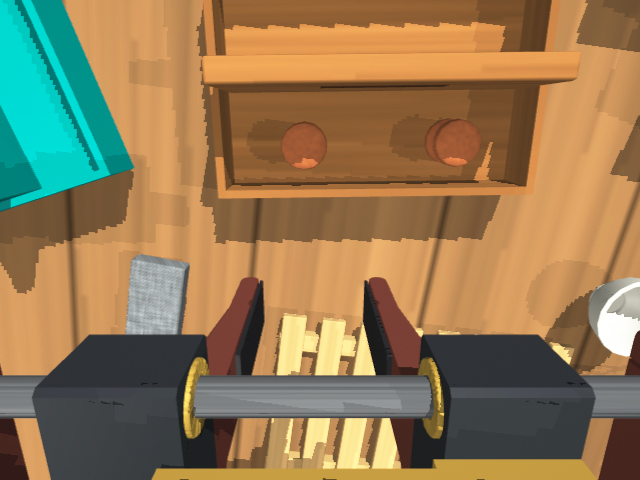

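Both knobs stand at (304,146) and (456,143) in the right compartment. Third: the knob at (453,-253).

Call:
step_arm(
  rows=[
    {"grip": 0,"xyz": [-0.034,-0.003,0],"angular": [0,0,0.1]},
    {"grip": 0,"xyz": [-0.034,-0.003,0],"angular": [0,0,0.1]},
    {"grip": 0,"xyz": [-0.034,-0.003,0],"angular": [0,0,0.1]},
    {"grip": 0,"xyz": [-0.034,-0.002,0],"angular": [0,0,0.1]},
    {"grip": 0,"xyz": [-0.034,-0.002,0],"angular": [0,0,0.1]},
    {"grip": 0,"xyz": [-0.034,-0.001,0],"angular": [0,0,0.1]},
    {"grip": 0,"xyz": [-0.034,0,0],"angular": [0,0,0.1]},
    {"grip": 0,"xyz": [-0.034,0,0],"angular": [0,0,0.1]},
    {"grip": 0,"xyz": [-0.034,0,0],"angular": [0,0,0.1]},
    {"grip": 0,"xyz": [-0.034,0,0],"angular": [0,0,0]},
  ],
)

```text
clock: 21.63
tcp_pos: [458.7, -139.2, 125.8]
eef_rot: [-0.006, 0.691, 0.723, 0.003]
wrist_force: [0.7, -0.3, -0.8]
finger_gap: 44.2
```

```bash
python3 -c "
from h import *
plan((453,-253,100),2,step=30)
" | cut -c1-150
```

```text
t 21.63 tcp [ 458.7 -139.2  125.8] gap 44.2 F [ 0.7 -0.3 -0.8] n 4
{"xyz": [-0.0284, -0.0027, 0.0061], "angular": [-0.01, -0.03, 0.02]}
{"xyz": [-0.0284, -0.0026, 0.0062], "angular": [-0.01, -0.03, 0.02]}
{"xyz": [-0.0284, -0.0025, 0.0063], "angular": [-0.01, -0.03, 0.02]}
{"xyz": [-0.0284, -0.0025, 0.0064], "angular": [-0.01, -0.03, 0.02]}
```

Call:
step_arm(
  rows=[
    {"grip": 0,"xyz": [-0.028,-0.002,0.004],"angular": [0,0,0]},
    {"grip": 0,"xyz": [-0.028,-0.002,0.006],"angular": [0,0,0]},
    {"grip": 0,"xyz": [-0.026,-0.002,0.006],"angular": [0,0,0]},
    {"grip": 0,"xyz": [-0.016,-0.001,0.006],"angular": [0,0,0]},
    {"grip": 0,"xyz": [-0.006,0,0.002],"angular": [0,0,0]},
    {"grip": 0,"xyz": [0,0,0],"angular": [0,0,0]},
  ],
)

```text
clock: 22.13
tcp_pos: [455.3, -248.7, 95.6]
eef_rot: [-0.009, 0.692, 0.721, 0.003]
wrist_force: [0.1, 0.4, 0.2]
finger_gap: 43.7
```

```bash
python3 -c "
from h import *
plan((453,-253,14),2,step=100)
" | cut -c1-150
```

```text
t 22.13 tcp [ 455.3 -248.7   95.6] gap 43.7 F [0.1 0.4 0.2] n 1
{"xyz": [-0.0057, -0.0017, 0.0815], "angular": [-0.09, -0.17, 0.06]}
```

Call:
step_arm(
  rows=[
    {"grip": 0,"xyz": [-0.005,-0.002,0.005],"angular": [-0.1,-0.15,0]},
    {"grip": 0,"xyz": [-0.001,-0.001,0.012],"angular": [0,0,0]},
    {"grip": 0,"xyz": [0,0,0.014],"angular": [0,0,0]},
    {"grip": 0,"xyz": [0,0,0.014],"angular": [0,0,0]},
    {"grip": 0,"xyz": [0,0,0.012],"angular": [0,0,0]},
    {"grip": 0,"xyz": [0,0,0.006],"angular": [0,0,0]},
    {"grip": 0,"xyz": [0,0,0.002],"angular": [0,0,0]},
    {"grip": 0,"xyz": [0,0,0],"angular": [0,0,0]},
  ],
)

```text
clock: 22.8
tcp_pos: [454.6, -245.1, 25.6]
eef_rot: [-0.002, 0.69, 0.724, 0.003]
wrist_force: [1.0, 0.1, 0.3]
finger_gap: 43.7
```

```bash
python3 -c "
from h import *
plan((453,-253,14),2,step=100)
" | cut -c1-150
```

```text
t 22.8 tcp [ 454.6 -245.1   25.6] gap 43.7 F [1.  0.1 0.3] n 1
{"xyz": [-0.0079, -0.002, 0.0115], "angular": [0.01, -0.08, 0.13]}
```

Call:
step_arm(
  rows=[
    {"grip": 0,"xyz": [-0.007,-0.0015,0.004],"angular": [0,0,0.1]},
    {"grip": 0,"xyz": [-0.001,0,0.005],"angular": [0,0,0]},
    {"grip": 0,"xyz": [0,0,0.002],"angular": [0,0,0]},
    {"grip": 0.4,"xyz": [0,0,0],"angular": [0,0,0]},
    {"grip": 1,"xyz": [0,0,0],"angular": [0,0,0]},
    {"grip": 1,"xyz": [0,0,0],"angular": [0,0,0]},
    {"grip": 1,"xyz": [0,0,0],"angular": [0,0,0]},
  ],
)

```text
clock: 23.38
tcp_pos: [454.7, -254.6, 15.9]
eef_rot: [-0.001, 0.694, 0.72, 0.004]
wrist_force: [0.2, -0.5, 0.3]
finger_gap: 29.7
```

Call:
step_arm(
  rows=[
    {"grip": 1,"xyz": [0,0,-0.01],"angular": [0,0,0]},
    {"grip": 1,"xyz": [0,0,-0.025],"angular": [0,0,0]},
    {"grip": 1,"xyz": [0,0,-0.03],"angular": [0,0,0]},
    {"grip": 1,"xyz": [0.006,0,-0.03],"angular": [0,0,0]},
    {"grip": 1,"xyz": [0.02,0,-0.02],"angular": [0,0,0]},
    {"grip": 1,"xyz": [0.032,0,-0.005],"angular": [0,0,-0.06]},
    {"grip": 1,"xyz": [0.034,0,0],"angular": [0,0,-0.06]},
    {"grip": 1,"xyz": [0.034,0,0],"angular": [0,0,-0.06]},
    {"grip": 1,"xyz": [0.034,0,0],"angular": [0,0,-0.06]},
    {"grip": 1,"xyz": [0.034,0,0],"angular": [0,0,-0.06]},
  ],
)

```text
clock: 24.22
tcp_pos: [444.8, -60.0, 152.0]
eef_rot: [0.003, 0.686, 0.727, 0.005]
wrist_force: [0.7, 0.8, -0.8]
finger_gap: 29.7
```

```bash
python3 -c "
from h import *
plan((424,329,140),7.8,step=34)
" | cut -c1-150
```

```text
t 24.22 tcp [444.8 -60.  152. ] gap 29.7 F [ 0.7  0.8 -0.8] n 12
{"xyz": [0.0325, 0.0001, 0.0011], "angular": [0.01, 0.0, -0.06]}
{"xyz": [0.0325, 0.0004, 0.0011], "angular": [0.01, 0.0, -0.06]}
{"xyz": [0.0325, 0.0006, 0.0011], "angular": [0.01, 0.0, -0.06]}
{"xyz": [0.0324, 0.0008, 0.0011], "angular": [0.01, 0.0, -0.06]}
{"xyz": [0.0324, 0.001, 0.0011], "angular": [0.01, 0.0, -0.06]}
{"xyz": [0.0324, 0.0012, 0.0011], "angular": [0.01, 0.0, -0.06]}
{"xyz": [0.0324, 0.0014, 0.0011], "angular": [0.01, 0.0, -0.06]}
{"xyz": [0.0324, 0.0016, 0.001], "angular": [0.01, 0.0, -0.06]}
{"xyz": [0.0324, 0.0018, 0.001], "angular": [0.01, 0.0, -0.06]}
{"xyz": [0.0324, 0.002, 0.001], "angular": [0.01, 0.0, -0.06]}
{"xyz": [0.0324, 0.0023, 0.001], "angular": [0.01, 0.0, -0.06]}
{"xyz": [0.0324, 0.0025, 0.001], "angular": [0.01, 0.0, -0.06]}
```

Call:
step_arm(
  rows=[
    {"grip": 1,"xyz": [0.034,0.001,0],"angular": [0,0,-0.06]},
    {"grip": 1,"xyz": [0.034,0.001,0],"angular": [0,0,-0.06]},
    {"grip": 1,"xyz": [0.034,0.001,0],"angular": [0,0,-0.06]},
    {"grip": 1,"xyz": [0.034,0.001,0],"angular": [0,0,-0.06]},
    {"grip": 1,"xyz": [0.034,0.001,0],"angular": [0,0,-0.06]},
    {"grip": 1,"xyz": [0.034,0.001,0],"angular": [0,0,-0.06]},
    {"grip": 1,"xyz": [0.034,0.002,0],"angular": [0,0,-0.06]},
    {"grip": 1,"xyz": [0.034,0.002,0],"angular": [0,0,-0.06]},
    {"grip": 1,"xyz": [0.034,0.002,0],"angular": [0,0,-0.06]},
    {"grip": 1,"xyz": [0.03,0.002,0],"angular": [0,0,0]},
  ],
)

```text
clock: 25.05
tcp_pos: [425.5, 293.8, 167.0]
eef_rot: [0.009, 0.664, 0.748, 0.013]
wrist_force: [0.5, -0.2, 0.2]
finger_gap: 29.3
```

```bash
python3 -c "
from h import *
plan((424,333,120),7.8,step=34)
" | cut -c1-150
```

```text
t 25.05 tcp [425.5 293.8 167. ] gap 29.3 F [ 0.5 -0.2  0.2] n 2
{"xyz": [0.0195, 0.0008, 0.0236], "angular": [0.14, -0.02, -0.09]}
{"xyz": [0.0195, 0.0014, 0.0236], "angular": [0.14, -0.02, -0.09]}
```

Call:
step_arm(
  rows=[
    {"grip": 1,"xyz": [0.012,0.001,0.008],"angular": [0.1,0,-0.1]},
    {"grip": 1,"xyz": [0.01,0.001,0.01],"angular": [0.1,0,-0.1]},
    {"grip": 1,"xyz": [0.005,0.001,0.01],"angular": [0.1,0,0]},
    {"grip": 1,"xyz": [0,0,0.01],"angular": [0,0,0]},
    {"grip": 1,"xyz": [0,0,0.004],"angular": [0,0,0]},
    {"grip": 1,"xyz": [0,0,0],"angular": [0,0,0]},
  ],
)

```text
clock: 25.55
tcp_pos: [423.9, 329.1, 127.8]
eef_rot: [-0.002, 0.653, 0.758, 0.003]
wrist_force: [-0.2, -0.8, -0.4]
finger_gap: 29.9
```

```bash
python3 -c "
from h import *
plan((424,333,22),7.8,step=34)
" | cut -c1-150
```

```text
t 25.55 tcp [423.9 329.1 127.8] gap 29.9 F [-0.2 -0.8 -0.4] n 4
{"xyz": [0.0008, 0.0001, 0.0264], "angular": [0.0, -0.02, 0.03]}
{"xyz": [0.0008, 0.0001, 0.0264], "angular": [0.0, -0.02, 0.03]}
{"xyz": [0.0009, 0.0001, 0.0264], "angular": [0.0, -0.02, 0.03]}
{"xyz": [0.0009, 0.0001, 0.0264], "angular": [0.0, -0.02, 0.03]}
```

Call:
step_arm(
  rows=[
    {"grip": 1,"xyz": [0.004,0,0.012],"angular": [0,0,0.1]},
    {"grip": 1,"xyz": [0,0,0.018],"angular": [0,0,0]},
    {"grip": 1,"xyz": [0,0,0.018],"angular": [0,0,0]},
    {"grip": 1,"xyz": [0,0,0.018],"angular": [0,0,0]},
    {"grip": 1,"xyz": [0,0,0.014],"angular": [0,0,0]},
    {"grip": 1,"xyz": [0,0,0.01],"angular": [0,0,0]},
    {"grip": 1,"xyz": [0,0,0.003],"angular": [0,0,0]},
    {"grip": 1,"xyz": [0,0,0],"angular": [0,0,0]},
  ],
)

```text
clock: 26.22
tcp_pos: [425.5, 330.0, 30.6]
eef_rot: [-0.001, 0.662, 0.75, 0.006]
wrist_force: [0.4, -0.3, -0.5]
finger_gap: 29.7
```

Call:
step_arm(
  rows=[
    {"grip": 1,"xyz": [0,0,0.006],"angular": [0,0,0]},
    {"grip": 1,"xyz": [0,0,0.004],"angular": [0,0,0]},
    {"grip": 1,"xyz": [0,0,0],"angular": [0,0,0]},
    {"grip": 0,"xyz": [0,0,0],"angular": [0,0,0]},
    {"grip": 0,"xyz": [0,0,0],"angular": [0,0,0]},
    {"grip": 0,"xyz": [0,0,-0.01],"angular": [0,0,0]},
    {"grip": 0,"xyz": [0,0,-0.03],"angular": [0,0,0]},
    {"grip": 0,"xyz": [0,0,-0.035],"angular": [0,0,0]},
    {"grip": 0,"xyz": [-0.01,0.001,-0.03],"angular": [0,0,0.05]},
    {"grip": 0,"xyz": [-0.03,0.006,-0.01],"angular": [0,0,0.05]},
  ],
)

```text
clock: 27.05
tcp_pos: [434.8, 292.1, 141.7]
eef_rot: [-0.002, 0.664, 0.748, 0.005]
wrist_force: [1.1, -0.3, 0.7]
finger_gap: 43.9
```

Call:
step_arm(
  rows=[
    {"grip": 0,"xyz": [-0.034,0.008,0],"angular": [0,0,0.08]},
    {"grip": 0,"xyz": [-0.034,0.008,0],"angular": [0,0,0.08]},
    {"grip": 0,"xyz": [-0.034,0.008,0],"angular": [0,0,0.08]},
    {"grip": 0,"xyz": [-0.034,0.008,0],"angular": [0,0,0.08]},
    {"grip": 0,"xyz": [-0.034,0.008,0],"angular": [0,0,0.08]},
    {"grip": 0,"xyz": [-0.034,0.008,0],"angular": [0,0,0.08]},
    {"grip": 0,"xyz": [-0.034,0.008,0],"angular": [0,0,0.08]},
    {"grip": 0,"xyz": [-0.034,0.008,0],"angular": [0,0,0.08]},
    {"grip": 0,"xyz": [-0.034,0.008,0],"angular": [0,0,0.08]},
    {"grip": 0,"xyz": [-0.034,0.008,0],"angular": [0,0,0.08]},
  ],
)

```text
clock: 27.88
tcp_pos: [550.1, -50.9, 163.0]
eef_rot: [0.007, 0.693, 0.721, 0.02]
wrist_force: [0.6, 1.2, -0.3]
finger_gap: 43.8
```

```bash
python3 -c "
from h import *
plan((560,-240,160),2,step=34)
" | cut -c1-150
```

```text
t 27.88 tcp [550.1 -50.9 163. ] gap 43.8 F [ 0.6  1.2 -0.3] n 6
{"xyz": [-0.0316, 0.0004, 0.0], "angular": [0.06, -0.03, 0.01]}
{"xyz": [-0.0316, 0.0004, 0.0001], "angular": [0.06, -0.03, 0.01]}
{"xyz": [-0.0316, 0.0004, 0.0002], "angular": [0.06, -0.03, 0.01]}
{"xyz": [-0.0316, 0.0005, 0.0002], "angular": [0.06, -0.03, 0.01]}
{"xyz": [-0.0316, 0.0005, 0.0003], "angular": [0.06, -0.03, 0.01]}
{"xyz": [-0.0315, 0.0005, 0.0004], "angular": [0.06, -0.03, 0.01]}
```

Call:
step_arm(
  rows=[
    {"grip": 0,"xyz": [-0.032,0.001,0],"angular": [0.06,0,0]},
    {"grip": 0,"xyz": [-0.032,0.001,0],"angular": [0.06,0,0]},
    {"grip": 0,"xyz": [-0.032,0.001,0],"angular": [0.06,0,0]},
    {"grip": 0,"xyz": [-0.032,0.001,0],"angular": [0.06,0,0]},
    {"grip": 0,"xyz": [-0.028,0.001,0],"angular": [0.06,0,0]},
    {"grip": 0,"xyz": [-0.02,0,0],"angular": [0,0,0]},
    {"grip": 0,"xyz": [0,0,0],"angular": [0,0,0]},
  ],
)

```text
clock: 28.47
tcp_pos: [563.0, -243.1, 170.3]
eef_rot: [0.002, 0.695, 0.719, 0.009]
wrist_force: [0.7, -0.4, 0.3]
finger_gap: 43.9
```

```bash
python3 -c "
from h import *
st()
knobs(('wrist','scene'))
cam('wrist','w6')
" | cut -c1-150
```

```text
t 28.47 tcp [ 563.  -243.1  170.3] gap 43.895677074940636 F [ 0.7 -0.4  0.3]
q [-0.473  0.114  1.313  0.017  1.706 -0.503]
[[-0.033  0.999  0.015]
 [ 0.999  0.033  0.011]
 [ 0.011  0.016 -1.   ]]
wrist 0.86 (320, 136) [301.1, 119.2, 39.3, 37.3] 1284 z18 [ 568. -178.] ztop [ 568. -177.]
scene 0.42 (416, 230) [412.3, 221.1, 7.0, 17.0] 100 z18 [529. 280.] ztop [543. 268.]
scene 0.39 (393, 212) [386.4, 209.9, 12.9, 10.3] 80 z18 [433. 266.] ztop [449. 255.]
```

View pics/w6.png

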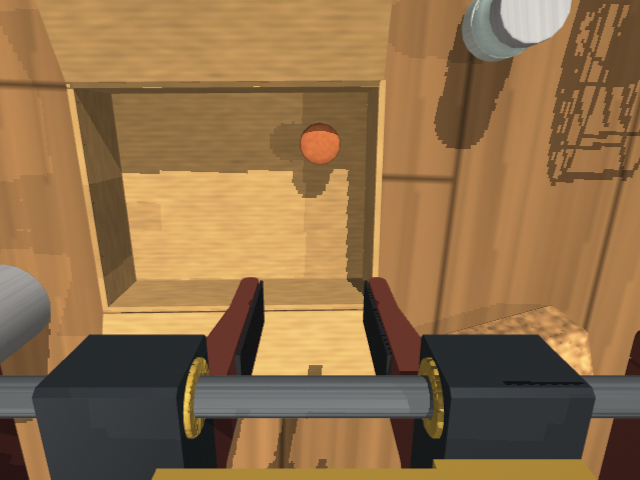

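Only one knob is left in the carton, at (320,143), i.e. (568,-178).

Call:
step_arm(
  rows=[
    {"grip": 0,"xyz": [0.014,0,0.01],"angular": [0,0,0]},
    {"grip": 0,"xyz": [0.014,0.001,0.014],"angular": [0.05,0.05,0]},
    {"grip": 0,"xyz": [0.014,0.001,0.014],"angular": [0.05,0.05,0]},
    {"grip": 0,"xyz": [0.012,0.001,0.014],"angular": [0,0,0]},
    {"grip": 0,"xyz": [0.006,0,0.014],"angular": [0,0,0]},
    {"grip": 0,"xyz": [0,0,0.01],"angular": [0,0,0]},
    {"grip": 0,"xyz": [0,0,0],"angular": [0,0,0]},
  ],
)

```text
clock: 29.3
tcp_pos: [566.2, -164.5, 96.4]
eef_rot: [-0.004, 0.689, 0.725, 0.012]
wrist_force: [-0.3, 0.3, 0.6]
finger_gap: 43.8
```

```bash
python3 -c "
from h import *
plan((568,-178,14),2,step=100)
" | cut -c1-150
```

```text
t 29.3 tcp [ 566.2 -164.5   96.4] gap 43.8 F [-0.3  0.3  0.6] n 1
{"xyz": [-0.0154, 0.0002, 0.0821], "angular": [0.1, -0.21, 0.15]}
```

Call:
step_arm(
  rows=[
    {"grip": 0,"xyz": [-0.012,0,0.004],"angular": [0.1,-0.15,0.1]},
    {"grip": 0,"xyz": [-0.005,0.001,0.008],"angular": [0,0,0]},
    {"grip": 0,"xyz": [0,0,0.013],"angular": [0,0,0]},
    {"grip": 0,"xyz": [0,0,0.014],"angular": [0,0,0]},
    {"grip": 0,"xyz": [0,0,0.012],"angular": [0,0,0]},
    {"grip": 0,"xyz": [0,0,0.008],"angular": [0,0,0]},
    {"grip": 0,"xyz": [0,0,0.003],"angular": [0,0,0]},
    {"grip": 0,"xyz": [0,0,0],"angular": [0,0,0]},
  ],
)

```text
clock: 29.97
tcp_pos: [569.3, -185.4, 30.7]
eef_rot: [-0.0, 0.694, 0.72, 0.002]
wrist_force: [0.4, 1.0, -0.0]
finger_gap: 44.2
```

```bash
python3 -c "
from h import *
plan((568,-178,14),2,step=100)
" | cut -c1-150
```

```text
t 29.97 tcp [ 569.3 -185.4   30.7] gap 44.2 F [ 0.4  1.  -0. ] n 1
{"xyz": [0.0074, -0.0011, 0.0167], "angular": [0.02, -0.02, 0.02]}
```

Call:
step_arm(
  rows=[
    {"grip": 0,"xyz": [0.006,-0.001,0.006],"angular": [0,0,0]},
    {"grip": 0,"xyz": [0.001,0,0.007],"angular": [0,0,0]},
    {"grip": 0,"xyz": [0,0,0.003],"angular": [0,0,0]},
    {"grip": 0.4,"xyz": [0,0,0],"angular": [0,0,0]},
    {"grip": 1,"xyz": [0,0,0],"angular": [0,0,0]},
    {"grip": 1,"xyz": [0,0,0],"angular": [0,0,0]},
    {"grip": 1,"xyz": [0,0,0],"angular": [0,0,0]},
  ],
)

```text
clock: 30.55
tcp_pos: [568.8, -177.7, 14.7]
eef_rot: [0.001, 0.694, 0.72, 0.002]
wrist_force: [0.1, 0.3, 0.4]
finger_gap: 29.7
```

Call:
step_arm(
  rows=[
    {"grip": 1,"xyz": [0,0,-0.01],"angular": [0,0,0]},
    {"grip": 1,"xyz": [0,0,-0.025],"angular": [0,0,0]},
    {"grip": 1,"xyz": [0,0,-0.03],"angular": [0,0,0]},
    {"grip": 1,"xyz": [0.006,0,-0.03],"angular": [0,0,0]},
    {"grip": 1,"xyz": [0.02,0,-0.02],"angular": [0,0,0]},
    {"grip": 1,"xyz": [0.032,-0.002,-0.005],"angular": [0,0,-0.06]},
    {"grip": 1,"xyz": [0.034,-0.002,0],"angular": [0,0,-0.06]},
    {"grip": 1,"xyz": [0.034,-0.002,0],"angular": [0,0,-0.06]},
    {"grip": 1,"xyz": [0.034,-0.002,0],"angular": [0,0,-0.06]},
    {"grip": 1,"xyz": [0.034,-0.002,0],"angular": [0,0,-0.06]},
  ],
)

```text
clock: 31.38
tcp_pos: [550.0, 15.0, 151.5]
eef_rot: [0.006, 0.687, 0.727, 0.005]
wrist_force: [0.8, -0.8, -1.2]
finger_gap: 29.4
```

```bash
python3 -c "
from h import *
plan((521,338,140),7.8,step=34)
" | cut -c1-150
```

```text
t 31.38 tcp [550.   15.  151.5] gap 29.4 F [ 0.8 -0.8 -1.2] n 10
{"xyz": [0.0324, -0.0011, 0.0011], "angular": [0.01, 0.0, -0.08]}
{"xyz": [0.0324, -0.0008, 0.0011], "angular": [0.01, 0.0, -0.08]}
{"xyz": [0.0324, -0.0005, 0.0011], "angular": [0.01, 0.0, -0.08]}
{"xyz": [0.0324, -0.0003, 0.0011], "angular": [0.01, 0.0, -0.08]}
{"xyz": [0.0324, 0.0, 0.0011], "angular": [0.01, 0.0, -0.08]}
{"xyz": [0.0324, 0.0002, 0.0011], "angular": [0.01, 0.0, -0.08]}
{"xyz": [0.0324, 0.0005, 0.0011], "angular": [0.01, 0.0, -0.08]}
{"xyz": [0.0324, 0.0007, 0.0011], "angular": [0.01, 0.0, -0.08]}
{"xyz": [0.0324, 0.001, 0.0011], "angular": [0.01, 0.0, -0.08]}
{"xyz": [0.0324, 0.0013, 0.0011], "angular": [0.01, 0.0, -0.08]}
```

Call:
step_arm(
  rows=[
    {"grip": 1,"xyz": [0.033,-0.001,0],"angular": [0,0,-0.09]},
    {"grip": 1,"xyz": [0.033,-0.001,0],"angular": [0,0,-0.09]},
    {"grip": 1,"xyz": [0.033,-0.001,0],"angular": [0,0,-0.09]},
    {"grip": 1,"xyz": [0.033,0,0],"angular": [0,0,-0.09]},
    {"grip": 1,"xyz": [0.033,0,0],"angular": [0,0,-0.09]},
    {"grip": 1,"xyz": [0.033,0,0],"angular": [0,0,-0.09]},
    {"grip": 1,"xyz": [0.02,0,0],"angular": [0,0,-0.09]},
    {"grip": 1,"xyz": [0,0,0],"angular": [0,0,0]},
  ],
)

```text
clock: 32.05
tcp_pos: [525.5, 248.5, 163.2]
eef_rot: [0.009, 0.659, 0.752, 0.011]
wrist_force: [-0.5, 0.2, -0.3]
finger_gap: 29.4
```

```bash
python3 -c "
from h import *
plan((521,338,140),7.8,step=34)
knobs(('wrist',),z=33)
cam('wrist','w7')
" | cut -c1-150
```

```text
t 32.05 tcp [525.5 248.5 163.2] gap 29.4 F [-0.5  0.2 -0.3] n 3
{"xyz": [0.0298, 0.0022, 0.0078], "angular": [0.09, 0.0, -0.01]}
{"xyz": [0.0298, 0.0023, 0.0078], "angular": [0.09, 0.0, -0.01]}
{"xyz": [0.0298, 0.0024, 0.0078], "angular": [0.09, 0.0, -0.01]}
wrist 0.93 (181, 88) [155.2, 63.7, 55.5, 45.9] 1995 z18 [426. 332.] ztop [430. 332.]
wrist 0.9 (320, 193) [302.3, 171.7, 40.3, 46.0] 1393 z18 [532. 272.] ztop [531. 274.]
wrist 0.71 (313, 314) [274.6, 269.7, 73.4, 92.8] 5508 z18 [540. 171.] ztop [539. 179.]
wrist 0.55 (190, 195) [167.8, 171.7, 48.3, 48.8] 1597 z18 [436. 258.] ztop [439. 261.]
```

View pics/w7.png

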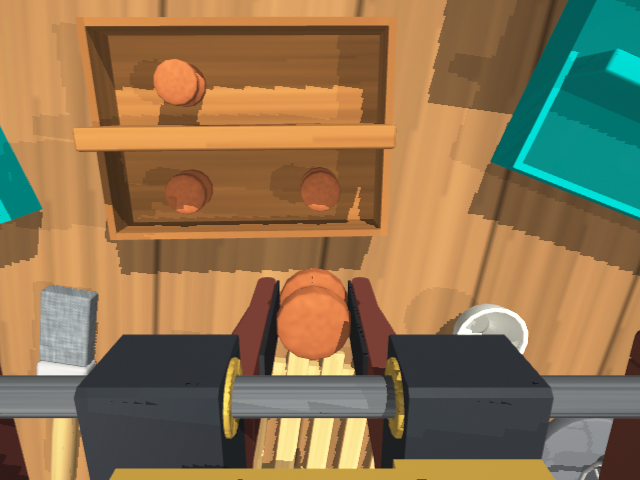

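The tray shows three knobs, at (178,82), (187,193) and (320,189), and the held one at (313,315). Its rim corners are (78,20), (394,18), (381,237) and (112,240), and the handle's top runs from (75,139) to (395,136).

```bash
python3 -c "
from h import *
p=cam('wrist')
for c in ((78,20),(394,18),(381,237),(112,240)): print(np.round(at(p,*c,36)))
A=at(p,75,139,72);B=at(p,395,136,72);d=B-A;print(A,B,(A+B)/2,np.degrees(np.arctan2(d[1],d[0])),np.linalg.norm(d))
"
```

```text
[369. 359.]
[563. 387.]
[580. 244.]
[387. 218.]
[383.05062382 290.99535691] [568.94503047 316.34390379] [475.99782714 303.66963035] 7.764957114562547 187.61470957800714
```

Call:
step_arm(
  rows=[
    {"grip": 1,"xyz": [0.028,0.003,0],"angular": [0.1,0,0]},
    {"grip": 1,"xyz": [0.028,0.003,0],"angular": [0.1,0,0]},
    {"grip": 1,"xyz": [0.018,0.002,0.008],"angular": [0.1,0,0]},
    {"grip": 1,"xyz": [0.008,0,0.012],"angular": [0,0,0]},
    {"grip": 1,"xyz": [0,0,0.012],"angular": [0,0,0]},
    {"grip": 1,"xyz": [0,0,0.005],"angular": [0,0,0]},
    {"grip": 1,"xyz": [0,0,0],"angular": [0,0,0]},
  ],
)

```text
clock: 32.83
tcp_pos: [528.7, 317.1, 124.2]
eef_rot: [0.001, 0.667, 0.745, -0.002]
wrist_force: [-0.5, 0.1, 0.0]
finger_gap: 29.7
```

```bash
python3 -c "
from h import *
plan((521,341,22),7.8,step=100)
" | cut -c1-150
```

```text
t 32.83 tcp [528.7 317.1 124.2] gap 29.7 F [-0.5  0.1  0. ] n 2
{"xyz": [0.0126, -0.0024, 0.051], "angular": [-0.01, 0.02, -0.12]}
{"xyz": [0.0125, -0.0023, 0.0511], "angular": [-0.01, 0.02, -0.12]}
```

Call:
step_arm(
  rows=[
    {"grip": 1,"xyz": [0.012,-0.003,0.003],"angular": [0,0,-0.12]},
    {"grip": 1,"xyz": [0.01,-0.002,0.008],"angular": [0,0,-0.1]},
    {"grip": 1,"xyz": [0.002,0,0.015],"angular": [0,0,0]},
    {"grip": 1,"xyz": [0,0,0.018],"angular": [0,0,0]},
    {"grip": 1,"xyz": [0,0,0.018],"angular": [0,0,0]},
    {"grip": 1,"xyz": [0,0,0.015],"angular": [0,0,0]},
    {"grip": 1,"xyz": [0,0,0.006],"angular": [0,0,0]},
    {"grip": 1,"xyz": [0,0,0],"angular": [0,0,0]},
  ],
)

```text
clock: 33.5
tcp_pos: [519.7, 341.5, 38.0]
eef_rot: [0.002, 0.658, 0.753, -0.0]
wrist_force: [-0.2, 0.2, -0.2]
finger_gap: 29.6
```

Call:
step_arm(
  rows=[
    {"grip": 1,"xyz": [0,0,0.008],"angular": [0,0,0]},
    {"grip": 1,"xyz": [0,0,0.007],"angular": [0,0,0]},
    {"grip": 1,"xyz": [0,0,0.002],"angular": [0,0,0]},
    {"grip": 1,"xyz": [0,0,0],"angular": [0,0,0]},
    {"grip": 0,"xyz": [0,0,0],"angular": [0,0,0]},
    {"grip": 0,"xyz": [0,0,0],"angular": [0,0,0]},
    {"grip": 0,"xyz": [0,0,-0.01],"angular": [0,0,0]},
    {"grip": 0,"xyz": [0,0,-0.03],"angular": [0,0,0]},
    {"grip": 0,"xyz": [0,0,-0.035],"angular": [0,0,0]},
    {"grip": 0,"xyz": [0,0,-0.035],"angular": [0,0,0]},
  ],
)

```text
clock: 34.33
tcp_pos: [516.5, 340.5, 128.8]
eef_rot: [0.0, 0.658, 0.753, -0.005]
wrist_force: [0.5, -0.3, 0.2]
finger_gap: 43.8
```

```bash
python3 -c "
from h import *
plan((476,240,160),7.8,step=34)
" | cut -c1-150
```

```text
t 34.33 tcp [516.5 340.5 128.8] gap 43.8 F [ 0.5 -0.3  0.2] n 4
{"xyz": [-0.0236, -0.0135, -0.0075], "angular": [-0.02, 0.02, 0.0]}
{"xyz": [-0.0236, -0.0135, -0.0076], "angular": [-0.02, 0.02, 0.0]}
{"xyz": [-0.0235, -0.0135, -0.0077], "angular": [-0.02, 0.02, 0.0]}
{"xyz": [-0.0235, -0.0135, -0.0077], "angular": [-0.02, 0.02, 0.0]}
```

Call:
step_arm(
  rows=[
    {"grip": 0,"xyz": [-0.024,-0.013,-0.008],"angular": [0,0,0]},
    {"grip": 0,"xyz": [-0.024,-0.013,-0.008],"angular": [0,0,0]},
    {"grip": 0,"xyz": [-0.022,-0.012,-0.006],"angular": [0,0,0]},
    {"grip": 0,"xyz": [-0.016,-0.008,0],"angular": [0,0,0]},
    {"grip": -0.5,"xyz": [0,0,0],"angular": [0,0,0]},
    {"grip": -0.5,"xyz": [0,0,0],"angular": [0,0,0]},
  ],
)

```text
clock: 34.83
tcp_pos: [486.6, 249.3, 174.4]
eef_rot: [0.006, 0.657, 0.754, 0.009]
wrist_force: [-0.5, 0.0, -0.2]
finger_gap: 53.9
```

```bash
python3 -c "
from h import *
st()
knobs(('wrist',),z=33)
cam('wrist','w8')
" | cut -c1-150
```

```text
t 34.83 tcp [486.6 249.3 174.4] gap 53.87599100467422 F [-0.5  0.  -0.2]
q [ 0.413 -0.076  1.498 -0.003  1.698  0.276]
[[-0.136  0.99   0.021]
 [ 0.991  0.136  0.006]
 [ 0.003  0.021 -1.   ]]
wrist 0.96 (242, 97) [220.1, 74.7, 47.2, 42.6] 1530 z18 [426. 333.] ztop [428. 332.]
wrist 0.96 (246, 200) [225.3, 175.8, 46.0, 47.2] 1331 z18 [436. 257.] ztop [438. 261.]
wrist 0.76 (373, 101) [347.7, 82.0, 48.6, 40.6] 1484 z18 [521. 343.] ztop [519. 342.]
wrist 0.61 (371, 198) [352.5, 178.1, 42.8, 42.4] 1319 z18 [532. 272.] ztop [529. 274.]
```

View pics/w8.png

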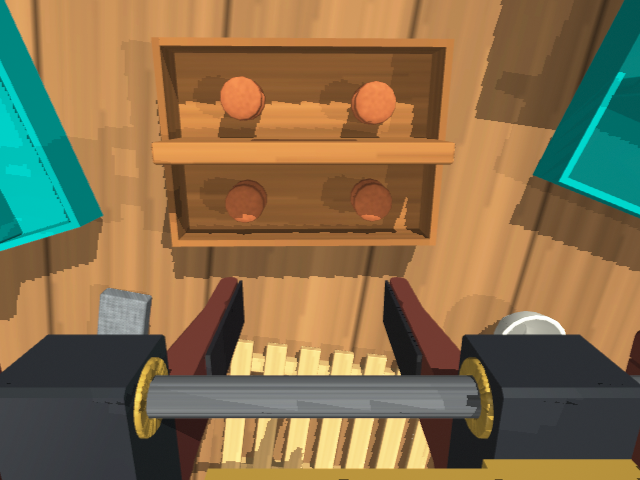

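All four knobs are in the tray: (242,97), (373,101), (246,200) and (371,198). Now I turn the gripper a quarter and go over the handle's middle at (476,303.5).

Call:
step_arm(
  rows=[
    {"grip": 0,"xyz": [0,0,0],"angular": [0,0,-1.1]},
    {"grip": 0,"xyz": [0,0,0],"angular": [0,0,-1.1]},
    {"grip": 0,"xyz": [0,0,0],"angular": [0,0,-1.1]},
    {"grip": 0,"xyz": [0,0,0],"angular": [0,0,-1.1]},
    {"grip": 0,"xyz": [0,0,0],"angular": [0,0,-1.1]},
    {"grip": 0,"xyz": [0,0,0],"angular": [0,0,-1.1]},
    {"grip": 0,"xyz": [0,0,0],"angular": [0,0,-1.1]},
    {"grip": 0,"xyz": [0,0,0],"angular": [0,0,-1.1]},
    {"grip": 0,"xyz": [0,0,0],"angular": [0,0,-1.1]},
    {"grip": 0,"xyz": [0,0,0],"angular": [0,0,-1.1]},
  ],
)

```text
clock: 35.82
tcp_pos: [485.7, 259.4, 163.5]
eef_rot: [0.001, 0.109, 0.994, 0.0]
wrist_force: [0.3, -0.2, 0.0]
finger_gap: 44.3
```

```bash
python3 -c "
from h import *
plan((476,303.5,120),97.8,step=16)
" | cut -c1-150
```

```text
t 35.82 tcp [485.7 259.4 163.5] gap 44.3 F [ 0.3 -0.2  0. ] n 4
{"xyz": [0.0048, 0.0102, 0.0109], "angular": [0.0, 0.01, -0.85]}
{"xyz": [0.0038, 0.0106, 0.0109], "angular": [0.0, 0.01, -0.85]}
{"xyz": [0.0029, 0.0109, 0.0109], "angular": [0.0, 0.01, -0.85]}
{"xyz": [0.0019, 0.0111, 0.0109], "angular": [0.0, 0.01, -0.85]}
```

Call:
step_arm(
  rows=[
    {"grip": 0,"xyz": [0.005,0.01,0.008],"angular": [0,0,-0.85]},
    {"grip": 0,"xyz": [0.004,0.011,0.01],"angular": [0,0,-0.85]},
    {"grip": 0,"xyz": [0.003,0.011,0.01],"angular": [0,0,-0.85]},
    {"grip": 0,"xyz": [0.002,0.01,0.008],"angular": [0,0,-0.8]},
    {"grip": 0,"xyz": [0,0,0.002],"angular": [0,0,0]},
    {"grip": 0,"xyz": [0,0,0],"angular": [0,0,0]},
  ],
)

```text
clock: 36.32
tcp_pos: [474.0, 309.1, 118.8]
eef_rot: [-0.003, -0.08, 0.997, -0.001]
wrist_force: [0.1, -0.7, -0.7]
finger_gap: 43.8
```

```bash
python3 -c "
from h import *
plan((476,303.5,44),97.8,step=100)
cam('wrist','w9')
" | cut -c1-150
```

```text
t 36.32 tcp [474.  309.1 118.8] gap 43.8 F [ 0.1 -0.7 -0.7] n 1
{"xyz": [-0.0015, -0.0057, 0.0748], "angular": [-0.02, -0.05, 0.22]}
```

View pics/w9.png

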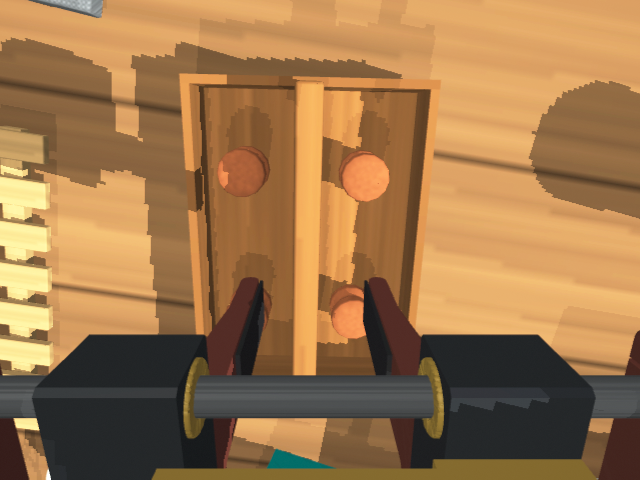

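The handle runs vertically at image x≈308 between the fingers (at 250 and 378). After a small y correction I descend.

Call:
step_arm(
  rows=[
    {"grip": 0,"xyz": [-0.0015,-0.006,0.003],"angular": [0,0,0.2]},
    {"grip": 0,"xyz": [0,-0.001,0.01],"angular": [0,0,0]},
    {"grip": 0,"xyz": [0,0,0.014],"angular": [0,0,0]},
    {"grip": 0,"xyz": [0,0,0.014],"angular": [0,0,0]},
    {"grip": 0,"xyz": [0,0,0.01],"angular": [0,0,0]},
    {"grip": 0,"xyz": [0,0,0.004],"angular": [0,0,0]},
    {"grip": 0,"xyz": [0,0,0],"angular": [0,0,0]},
  ],
)

```text
clock: 36.95
tcp_pos: [479.3, 298.9, 62.0]
eef_rot: [-0.001, -0.061, 0.998, -0.001]
wrist_force: [-0.1, -0.5, -0.2]
finger_gap: 44.0
```

```bash
python3 -c "
from h import *
plan((476,303.5,44),97.8,step=100)
" | cut -c1-150
```

```text
t 36.95 tcp [479.3 298.9  62. ] gap 44.0 F [-0.1 -0.5 -0.2] n 1
{"xyz": [0.0027, 0.005, 0.018], "angular": [-0.01, -0.02, -0.13]}
```

Call:
step_arm(
  rows=[
    {"grip": 0,"xyz": [0.002,0.004,0.006],"angular": [0,0,-0.1]},
    {"grip": 0,"xyz": [0,0,0.009],"angular": [0,0,0]},
    {"grip": 0,"xyz": [0,0,0.005],"angular": [0,0,0]},
    {"grip": 0,"xyz": [0,0,0.001],"angular": [0,0,0]},
    {"grip": 0,"xyz": [0,0,0],"angular": [0,0,0]},
  ],
)

```text
clock: 37.37
tcp_pos: [477.4, 303.0, 40.4]
eef_rot: [0.0, -0.066, 0.998, -0.0]
wrist_force: [-0.1, 0.2, -0.5]
finger_gap: 43.8
```

```bash
python3 -c "
from h import *
plan((476,303.5,42),97.8,step=100)
" | cut -c1-150
```

```text
t 37.37 tcp [477.4 303.   40.4] gap 43.8 F [-0.1  0.2 -0.5] n 1
{"xyz": [0.0013, 0.0007, -0.0016], "angular": [0.0, 0.01, -0.03]}
```

Call:
step_arm(
  rows=[
    {"grip": 0.4,"xyz": [0,0,0],"angular": [0,0,0]},
    {"grip": 0.6,"xyz": [0,0,0],"angular": [0,0,0]},
    {"grip": 1,"xyz": [0,0,0],"angular": [0,0,0]},
    {"grip": 1,"xyz": [0,0,0],"angular": [0,0,0]},
    {"grip": 1,"xyz": [0,0,0],"angular": [0,0,0]},
    {"grip": 1,"xyz": [0,0,0],"angular": [0,0,0]},
    {"grip": 1,"xyz": [0,0,0],"angular": [0,0,0]},
  ],
  squeeze=45,
)

```text
clock: 37.95
tcp_pos: [477.9, 303.7, 41.7]
eef_rot: [0.001, -0.067, 0.998, 0.0]
wrist_force: [-0.2, 0.9, -0.6]
finger_gap: 13.8
```

Call:
step_arm(
  rows=[
    {"grip": 1,"xyz": [0,0,-0.006],"angular": [0,0,0]},
    {"grip": 1,"xyz": [0,0,-0.01],"angular": [0,0,0]},
    {"grip": 1,"xyz": [0,0,-0.012],"angular": [0,0,0]},
    {"grip": 1,"xyz": [0,0,-0.012],"angular": [0,0,0]},
    {"grip": 1,"xyz": [0,0,-0.012],"angular": [0,0,0]},
    {"grip": 1,"xyz": [0,0,-0.01],"angular": [0,0,0]},
    {"grip": 1,"xyz": [0,0,-0.004],"angular": [0,0,0]},
    {"grip": 1,"xyz": [0,0,0],"angular": [0,0,0]},
    {"grip": 1,"xyz": [0,0,0],"angular": [0,0,0]},
    {"grip": 1,"xyz": [0,0,0],"angular": [0,0,0]},
  ],
)

```text
clock: 38.78
tcp_pos: [476.8, 302.9, 113.6]
eef_rot: [-0.0, -0.067, 0.998, -0.0]
wrist_force: [-0.3, -0.4, -5.7]
finger_gap: 13.9
```

```bash
python3 -c "
from h import *
st()
cam('wrist','w10');p=cam('scene')
cv2.imwrite('pics/s3.png',cv2.resize(p['image'][110:310,290:490],None,fx=3,fy=3))
" | cut -c1-150
```

```text
t 38.78 tcp [476.8 302.9 113.6] gap 13.868087691958054 F [-0.3 -0.4 -5.7]
q [ 5.060e-01  6.000e-03  1.525e+00 -1.000e-03  1.611e+00 -1.198e+00]
[[-0.991 -0.133 -0.   ]
 [-0.133  0.991 -0.001]
 [ 0.001 -0.001 -1.   ]]
```

View pics/w10.png

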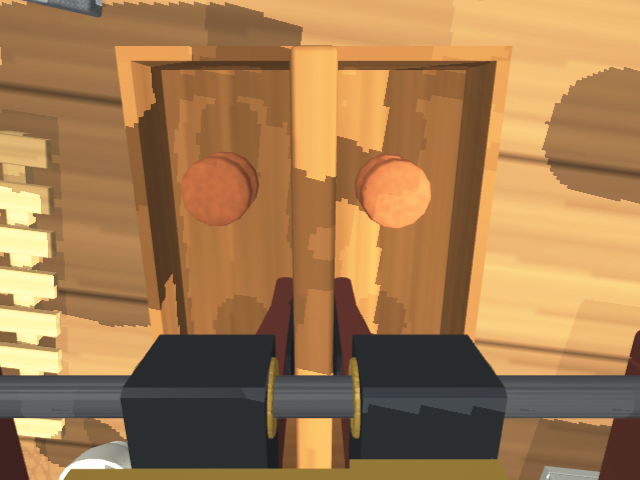

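View pics/s3.png

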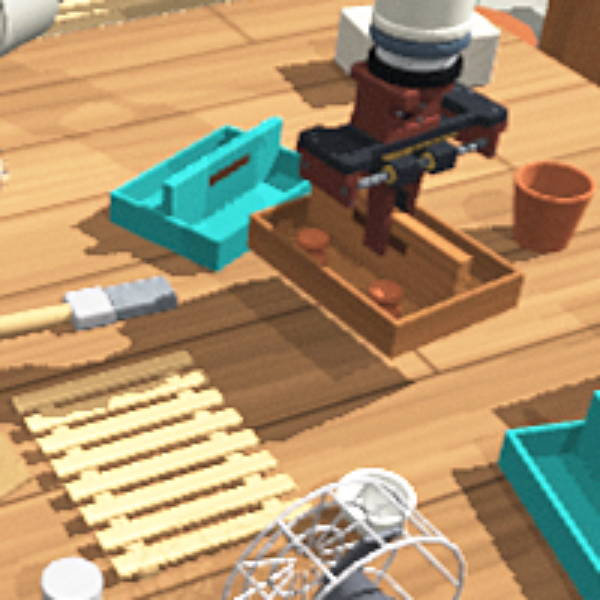

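The tray is lifted level with its knobs in it. I refine the board's pose from the first top picture.

```bash
python3 -c "
from h import *
im=cv2.imread('pics/top0.png')
cv2.imwrite('pics/b.png',cv2.resize(im[160:285,255:365],None,fx=5,fy=4.8,interpolation=cv2.INTER_CUBIC))
"
```

```text
(no output)
```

View pics/b.png

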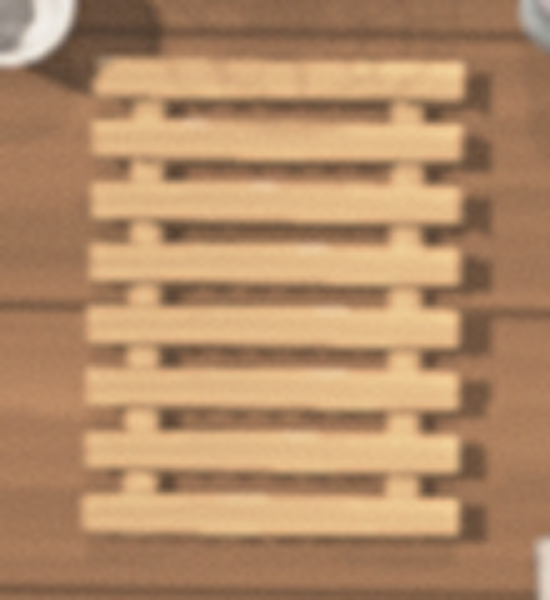

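```bash
python3 -c "
from h import *
p=cam('top')
P=[at(p,255+x/5,160+y/4.8,14) for x,y in ((97,58),(466,61),(460,534),(81,530))]
P=np.array(P);print(np.round(P),P.mean(0))
d1=P[0]-P[3];d2=P[1]-P[2];w1=P[0]-P[1];w2=P[3]-P[2]
print([np.degrees(np.arctan2(d[1],d[0])) for d in (d1,d2)],[np.degrees(np.arctan2(-w[0],w[1])) for w in (w1,w2)],[np.linalg.norm(v) for v in (d1,d2,w1,w2)])
"
```

```text
[[663. 129.]
 [664. -42.]
 [436. -41.]
 [436. 131.]] [549.6058319   43.96667563]
[np.float64(-0.5490438444010741), np.float64(-0.2467328516874573)] [np.float64(0.22375480447509258), np.float64(0.05835992268564467)] [np.float64(227.56227925123082), np.float64(228.0459445193183), np.float64(170.8603785321537), np.float64(172.05774364553693)]
```

Call:
step_arm(
  rows=[
    {"grip": 1,"xyz": [-0.001,-0.004,0],"angular": [0,0,0]},
    {"grip": 1,"xyz": [-0.002,-0.008,0],"angular": [0,0,0.05]},
    {"grip": 1,"xyz": [-0.003,-0.012,0],"angular": [0,0,0.08]},
    {"grip": 1,"xyz": [-0.003,-0.015,0],"angular": [0,0,0.08]},
    {"grip": 1,"xyz": [-0.003,-0.015,0],"angular": [0,0,0.08]},
    {"grip": 1,"xyz": [-0.003,-0.015,0],"angular": [0,0,0.08]},
    {"grip": 1,"xyz": [-0.003,-0.015,0],"angular": [0,0,0.08]},
    {"grip": 1,"xyz": [-0.003,-0.015,0],"angular": [0,0,0.08]},
    {"grip": 1,"xyz": [-0.003,-0.015,0],"angular": [0,0,0.08]},
    {"grip": 1,"xyz": [-0.003,-0.015,0],"angular": [0,0,0.08]},
  ],
)

```text
clock: 39.77
tcp_pos: [517.5, 164.9, 109.0]
eef_rot: [-0.004, -0.028, 1.0, -0.003]
wrist_force: [0.4, 0.8, -4.5]
finger_gap: 13.7
```

```bash
python3 -c "
from h import *
plan((551,44,110),90,step=15)
" | cut -c1-150
```

```text
t 39.77 tcp [517.5 164.9 109. ] gap 13.7 F [ 0.4  0.8 -4.5] n 9
{"xyz": [-0.003, -0.0136, -0.0001], "angular": [-0.01, -0.01, 0.06]}
{"xyz": [-0.0031, -0.0136, -0.0001], "angular": [-0.01, -0.01, 0.06]}
{"xyz": [-0.0031, -0.0136, -0.0001], "angular": [-0.01, -0.01, 0.06]}
{"xyz": [-0.0032, -0.0136, -0.0001], "angular": [-0.01, -0.01, 0.06]}
{"xyz": [-0.0033, -0.0135, -0.0001], "angular": [-0.01, -0.01, 0.06]}
{"xyz": [-0.0034, -0.0135, -0.0001], "angular": [-0.01, -0.01, 0.06]}
{"xyz": [-0.0035, -0.0135, -0.0001], "angular": [-0.01, -0.01, 0.06]}
{"xyz": [-0.0036, -0.0135, -0.0001], "angular": [-0.01, -0.01, 0.06]}
{"xyz": [-0.0036, -0.0135, -0.0001], "angular": [-0.01, -0.01, 0.06]}
```

Call:
step_arm(
  rows=[
    {"grip": 1,"xyz": [-0.003,-0.014,0],"angular": [0,0,0.06]},
    {"grip": 1,"xyz": [-0.003,-0.014,0],"angular": [0,0,0.06]},
    {"grip": 1,"xyz": [-0.003,-0.014,0],"angular": [0,0,0.06]},
    {"grip": 1,"xyz": [-0.003,-0.014,0],"angular": [0,0,0.06]},
    {"grip": 1,"xyz": [-0.003,-0.013,0],"angular": [0,0,0.06]},
    {"grip": 1,"xyz": [-0.003,-0.011,0],"angular": [0,0,0.06]},
    {"grip": 1,"xyz": [-0.003,-0.008,0],"angular": [0,0,0.05]},
    {"grip": 1,"xyz": [-0.003,-0.004,0],"angular": [0,0,0]},
    {"grip": 1,"xyz": [0,0,0],"angular": [0,0,0]},
    {"grip": 1,"xyz": [0,0,0],"angular": [0,0,0]},
  ],
)

```text
clock: 40.6
tcp_pos: [546.1, 55.1, 107.8]
eef_rot: [-0.005, 0.003, 1.0, -0.005]
wrist_force: [0.3, 0.4, -5.4]
finger_gap: 14.1
```

```bash
python3 -c "
from h import *
plan((551,44,58),90,step=100)
" | cut -c1-150
```

```text
t 40.6 tcp [546.1  55.1 107.8] gap 14.1 F [ 0.3  0.4 -5.4] n 1
{"xyz": [-0.0054, -0.0105, 0.0499], "angular": [-0.1, -0.09, -0.05]}
```

Call:
step_arm(
  rows=[
    {"grip": 1,"xyz": [-0.003,-0.005,0],"angular": [-0.05,-0.05,0]},
    {"grip": 1,"xyz": [-0.003,-0.005,0.002],"angular": [-0.05,-0.05,0]},
    {"grip": 1,"xyz": [0,-0.002,0.006],"angular": [0,0,0]},
    {"grip": 1,"xyz": [0,0,0.008],"angular": [0,0,0]},
    {"grip": 1,"xyz": [0,0,0.008],"angular": [0,0,0]},
    {"grip": 1,"xyz": [0,0,0.007],"angular": [0,0,0]},
    {"grip": 1,"xyz": [0,0,0.005],"angular": [0,0,0]},
    {"grip": 1,"xyz": [0,0,0],"angular": [0,0,0]},
  ],
)

```text
clock: 41.27
tcp_pos: [551.7, 44.4, 66.7]
eef_rot: [0.0, 0.001, 1.0, 0.001]
wrist_force: [-0.2, 0.3, -5.1]
finger_gap: 13.9
```

```bash
python3 -c "
from h import *
plan((551,44,57),90,step=100)
" | cut -c1-150
```

```text
t 41.27 tcp [551.7  44.4  66.7] gap 13.9 F [-0.2  0.3 -5.1] n 1
{"xyz": [0.0007, -0.0004, 0.0097], "angular": [0.02, 0.0, -0.01]}
```

Call:
step_arm(
  rows=[
    {"grip": 1,"xyz": [0,0,0.003],"angular": [0,0,0]},
    {"grip": 1,"xyz": [0,0,0.003],"angular": [0,0,0]},
    {"grip": 1,"xyz": [0,0,0.002],"angular": [0,0,0]},
    {"grip": 1,"xyz": [0,0,0.001],"angular": [0,0,0]},
    {"grip": 1,"xyz": [0,0,0],"angular": [0,0,0]},
  ],
)

```text
clock: 41.68
tcp_pos: [551.4, 44.9, 56.3]
eef_rot: [-0.0, 0.0, 1.0, 0.001]
wrist_force: [-0.1, -0.4, -5.7]
finger_gap: 13.9
```

Call:
step_arm(
  rows=[
    {"grip": 1,"xyz": [0,0,0.0015],"angular": [0,0,0]},
    {"grip": 1,"xyz": [0,0,0.001],"angular": [0,0,0]},
    {"grip": 1,"xyz": [0,0,0],"angular": [0,0,0]},
  ],
)

```text
clock: 41.93
tcp_pos: [552.4, 45.0, 56.1]
eef_rot: [0.001, 0.0, 1.0, 0.001]
wrist_force: [0.1, -0.9, -4.9]
finger_gap: 14.1
```

Call:
step_arm(
  rows=[
    {"grip": 1,"xyz": [0,0,0.003],"angular": [0,0,0]},
    {"grip": 1,"xyz": [0,0,0.002],"angular": [0,0,0]},
    {"grip": 1,"xyz": [0,0,0],"angular": [0,0,0]},
  ],
)

```text
clock: 42.18
tcp_pos: [553.2, 45.1, 56.3]
eef_rot: [0.003, 0.0, 1.0, 0.001]
wrist_force: [-0.5, 0.1, -5.3]
finger_gap: 13.7
```

```bash
python3 -c "
from h import *
s,_=st();print(s['moment'])
p=cam('scene')
cv2.imwrite('pics/s4.png',cv2.resize(p['image'][190:330,270:450],None,fx=4.2,fy=4.2,interpolation=cv2.INTER_CUBIC))
cam('wrist','w11')
" | cut -c1-150
```

```text
t 42.18 tcp [553.2  45.1  56.3] gap 13.700969774236748 F [-0.5  0.1 -5.3]
q [ 0.019  0.002  1.633  0.002  1.501 -1.552]
[[-1.     0.     0.006]
 [ 0.     1.     0.002]
 [-0.006  0.002 -1.   ]]
[ 0.06004209 -0.02310186  0.01542545]
```

View pics/s4.png

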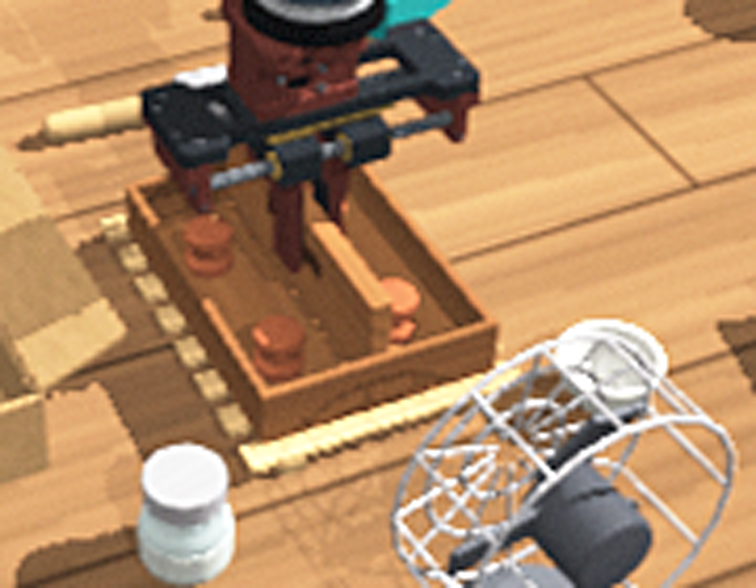

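View pics/w11.png

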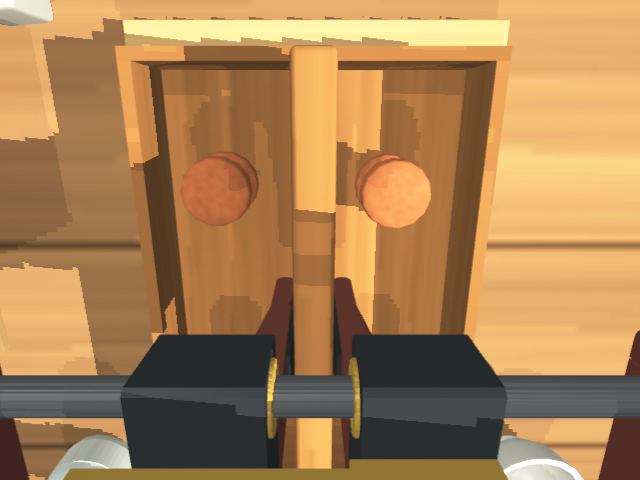

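The tray sits inside the board's outline, with a slat border showing at both ends and knobs visible at (208,247), (278,345) and (400,310). z no longer falls when I command it down, so I release.

Call:
step_arm(
  rows=[
    {"grip": 0.5,"xyz": [0,0,0],"angular": [0,0,0]},
    {"grip": 0.3,"xyz": [0,0,0],"angular": [0,0,0]},
    {"grip": 0.2,"xyz": [0,0,0],"angular": [0,0,0]},
    {"grip": 0.2,"xyz": [0,0,0],"angular": [0,0,0]},
    {"grip": 0.2,"xyz": [0,0,0],"angular": [0,0,0]},
    {"grip": 0.2,"xyz": [0,0,0],"angular": [0,0,0]},
  ],
  squeeze=12,
)

```text
clock: 42.78
tcp_pos: [555.8, 45.1, 57.9]
eef_rot: [0.006, 0.0, 1.0, 0.001]
wrist_force: [0.4, 0.7, -0.0]
finger_gap: 34.9
```

```bash
python3 -c "
from h import *
plan((551,44,120),90,step=100)
p=cam('scene')
cv2.imwrite('pics/s5.png',cv2.resize(p['image'][190:330,270:450],None,fx=4.2,fy=4.2,interpolation=cv2.INTER_CUBIC))
" | cut -c1-150
```

```text
t 42.78 tcp [555.8  45.1  57.9] gap 34.9 F [ 0.4  0.7 -0. ] n 1
{"xyz": [0.004, -0.001, -0.0622], "angular": [0.02, 0.12, 0.0]}
```

View pics/s5.png

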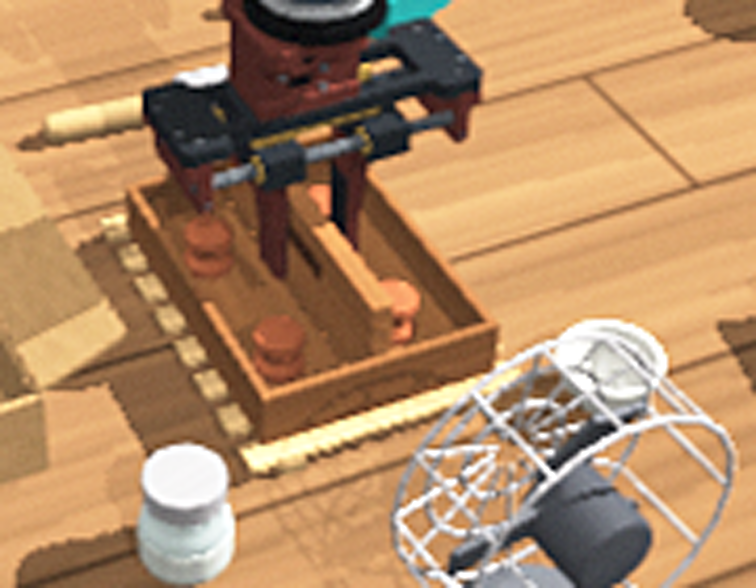

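Released, and all four knobs are in the tray. I rise and go to the regulator.

Call:
step_arm(
  rows=[
    {"grip": 0,"xyz": [0,0,-0.01],"angular": [0,0,0]},
    {"grip": 0,"xyz": [0,0,-0.025],"angular": [0,0,0]},
    {"grip": 0,"xyz": [0,0,-0.03],"angular": [0,0,0]},
    {"grip": 0,"xyz": [0,0,-0.035],"angular": [0,0,0]},
    {"grip": 0,"xyz": [0,0,-0.03],"angular": [0,0,0]},
    {"grip": 0,"xyz": [0,-0.01,-0.01],"angular": [0,0,0.5]},
    {"grip": 0,"xyz": [0,-0.01,0],"angular": [0,0,1]},
    {"grip": 0,"xyz": [0,0,0],"angular": [0,0,1.1]},
    {"grip": 0,"xyz": [0,0,0],"angular": [0,0,1.1]},
    {"grip": 0,"xyz": [0,0,0],"angular": [0,0,1.1]},
  ],
)

```text
clock: 43.67
tcp_pos: [552.6, 23.9, 212.5]
eef_rot: [0.008, 0.258, 0.966, 0.003]
wrist_force: [-0.0, -0.2, 0.6]
finger_gap: 43.8
```

Call:
step_arm(
  rows=[
    {"grip": 0,"xyz": [0,0,0],"angular": [0,0,1.1]},
    {"grip": 0,"xyz": [0,0,0],"angular": [0,0,1.1]},
    {"grip": 0,"xyz": [0,0,0],"angular": [0,0,1.1]},
    {"grip": 0,"xyz": [0,0,0],"angular": [0,0,1.1]},
    {"grip": 0,"xyz": [0,0,0],"angular": [0,0,1.1]},
    {"grip": 0,"xyz": [0,0,0],"angular": [0,0,1.1]},
    {"grip": 0,"xyz": [0,0,0],"angular": [0,0,1.1]},
    {"grip": 0,"xyz": [0,0,0],"angular": [0,0,1.1]},
    {"grip": 0,"xyz": [0,0,0],"angular": [0,0,1.1]},
  ],
)

```text
clock: 44.42
tcp_pos: [552.5, 23.6, 222.3]
eef_rot: [0.008, 0.721, 0.692, 0.01]
wrist_force: [-0.7, -0.2, -0.1]
finger_gap: 43.7
```

```bash
python3 -c "
from h import *
plan((490,-440,190),1,step=36)
" | cut -c1-150
```

```text
t 44.42 tcp [552.5  23.6 222.3] gap 43.7 F [-0.7 -0.2 -0.1] n 14
{"xyz": [-0.0333, -0.0032, 0.0021], "angular": [0.02, 0.0, -0.04]}
{"xyz": [-0.0333, -0.0033, 0.0021], "angular": [0.02, 0.0, -0.04]}
{"xyz": [-0.0332, -0.0034, 0.0022], "angular": [0.02, 0.0, -0.04]}
{"xyz": [-0.0332, -0.0036, 0.0022], "angular": [0.02, 0.0, -0.04]}
{"xyz": [-0.0332, -0.0037, 0.0022], "angular": [0.02, 0.0, -0.04]}
{"xyz": [-0.0332, -0.0038, 0.0022], "angular": [0.02, 0.0, -0.04]}
{"xyz": [-0.0332, -0.004, 0.0022], "angular": [0.02, 0.0, -0.04]}
{"xyz": [-0.0332, -0.0041, 0.0022], "angular": [0.02, 0.0, -0.04]}
{"xyz": [-0.0332, -0.0042, 0.0022], "angular": [0.02, 0.0, -0.04]}
{"xyz": [-0.0331, -0.0044, 0.0022], "angular": [0.02, 0.0, -0.04]}
{"xyz": [-0.0331, -0.0045, 0.0023], "angular": [0.02, 0.0, -0.04]}
{"xyz": [-0.0331, -0.0046, 0.0023], "angular": [0.02, 0.0, -0.04]}
{"xyz": [-0.0331, -0.0048, 0.0023], "angular": [0.02, 0.0, -0.04]}
{"xyz": [-0.0331, -0.0049, 0.0023], "angular": [0.02, 0.0, -0.04]}
```

Call:
step_arm(
  rows=[
    {"grip": 0,"xyz": [-0.033,-0.003,0.002],"angular": [0,0,-0.04]},
    {"grip": 0,"xyz": [-0.033,-0.003,0.002],"angular": [0,0,-0.04]},
    {"grip": 0,"xyz": [-0.033,-0.003,0.002],"angular": [0,0,-0.04]},
    {"grip": 0,"xyz": [-0.033,-0.004,0.002],"angular": [0,0,-0.04]},
    {"grip": 0,"xyz": [-0.033,-0.004,0.002],"angular": [0,0,-0.04]},
    {"grip": 0,"xyz": [-0.033,-0.004,0.002],"angular": [0,0,-0.04]},
    {"grip": 0,"xyz": [-0.033,-0.004,0.002],"angular": [0,0,-0.04]},
    {"grip": 0,"xyz": [-0.033,-0.004,0.002],"angular": [0,0,-0.04]},
    {"grip": 0,"xyz": [-0.033,-0.004,0.002],"angular": [0,0,-0.04]},
    {"grip": 0,"xyz": [-0.033,-0.004,0.002],"angular": [0,0,-0.04]},
  ],
)

```text
clock: 45.25
tcp_pos: [506.5, -312.0, 210.3]
eef_rot: [0.013, 0.705, 0.709, 0.013]
wrist_force: [0.6, -0.1, 0.9]
finger_gap: 44.1
```

```bash
python3 -c "
from h import *
plan((490,-440,190),1,step=30)
" | cut -c1-150
```

```text
t 45.25 tcp [ 506.5 -312.   210.3] gap 44.1 F [ 0.6 -0.1  0.9] n 5
{"xyz": [-0.0256, -0.0036, 0.0039], "angular": [0.07, 0.0, -0.02]}
{"xyz": [-0.0256, -0.0036, 0.0039], "angular": [0.07, 0.0, -0.02]}
{"xyz": [-0.0256, -0.0037, 0.004], "angular": [0.07, 0.0, -0.02]}
{"xyz": [-0.0256, -0.0037, 0.004], "angular": [0.07, 0.0, -0.02]}
{"xyz": [-0.0256, -0.0037, 0.004], "angular": [0.07, 0.0, -0.02]}
```

Call:
step_arm(
  rows=[
    {"grip": 0,"xyz": [-0.026,-0.003,0.004],"angular": [0.1,0,0]},
    {"grip": 0,"xyz": [-0.026,-0.003,0.004],"angular": [0.1,0,0]},
    {"grip": 0,"xyz": [-0.022,-0.003,0.004],"angular": [0.1,0,0]},
    {"grip": 0,"xyz": [-0.014,-0.002,0.004],"angular": [0,0,0]},
    {"grip": 0,"xyz": [0,0,0],"angular": [0,0,0]},
    {"grip": 0,"xyz": [0,0,0],"angular": [0,0,0]},
  ],
)

```text
clock: 45.75
tcp_pos: [492.2, -411.1, 196.5]
eef_rot: [0.003, 0.708, 0.706, 0.001]
wrist_force: [0.1, 0.9, -0.1]
finger_gap: 44.4
```

```bash
python3 -c "
from h import *
st()
p=cam('wrist','w12')
for d in vision.masks_of(p,'regulator_top')[:2]: print(d['confidence'],d['extent'],cent(d['mask']),at(p,*cent(d['mask']),50))
"
```

```text
t 45.75 tcp [ 492.2 -411.1  196.5] gap 44.363314985435146 F [ 0.1  0.9 -0.1]
q [-0.75   0.194  1.178  0.003  1.764 -0.747]
[[ 0.003  1.     0.006]
 [ 1.    -0.003 -0.002]
 [-0.002  0.006 -1.   ]]
0.88 [307.6, 181.0, 25.6, 39.7] (np.float64(319.4943289224953), np.float64(201.59735349716445)) [ 497.87713231 -396.30720009]
```

View pics/w12.png

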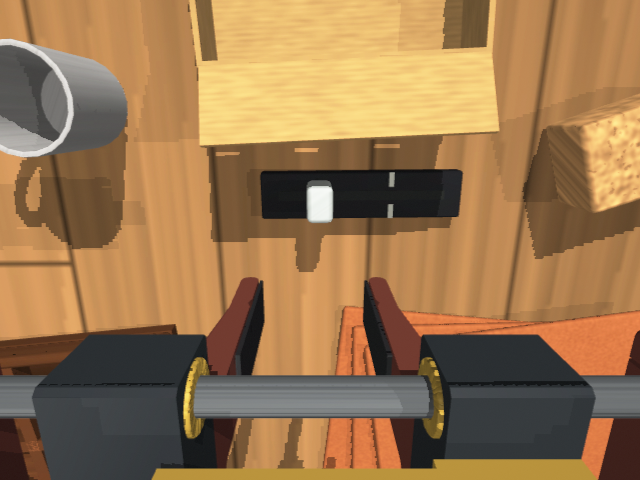

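The regulator grip's top face is at (320,204), and the white marks are at (391,180) and (390,211) on the black housing.

```bash
python3 -c "
from h import *
p=cam('wrist')
print(at(p,320,204,54),at(p,391.5,180,14),at(p,390,211,14),[at(p,*c,14).round(1) for c in ((261,171),(462,170),(261,217),(461,217))])
p=cam('top')
print(at(p,507,245,54),at(p,497.5,220,14),at(p,509.3,220,14))
plan((497,-396,38),0,step=100)
"
```

```text
[ 498.47930392 -396.55263892] [ 559.28306321 -384.79879856] [ 559.4549383  -411.45672194] [array([ 450.2, -377.1]), array([ 617.7, -376.6]), array([ 448.7, -416.5]), array([ 621. , -416.9])]
[ 496.09135351 -392.50265665] [ 557.49328249 -385.81272034] [ 557.82615544 -412.92274279]
t 45.95 tcp [ 492.8 -409.9  197. ] gap 44.0 F [0.3 0.2 0. ] n 2
{"xyz": [0.0071, 0.0016, 0.0795], "angular": [0.03, 0.01, 0.0]}
{"xyz": [0.007, 0.0018, 0.0795], "angular": [0.03, 0.01, 0.0]}
```

Call:
step_arm(
  rows=[
    {"grip": 0,"xyz": [0.006,0.002,0.014],"angular": [0,0,0]},
    {"grip": 0,"xyz": [0.004,0.002,0.02],"angular": [0,0,0]},
    {"grip": 0,"xyz": [0.002,0.001,0.022],"angular": [0,0,0]},
    {"grip": 0,"xyz": [0,0,0.022],"angular": [0,0,0]},
    {"grip": 0,"xyz": [0,0,0.018],"angular": [0,0,0]},
    {"grip": 0,"xyz": [0,0,0.01],"angular": [0,0,0]},
    {"grip": 0,"xyz": [0,0,0],"angular": [0,0,0]},
    {"grip": 0,"xyz": [0,0,0],"angular": [0,0,0]},
  ],
)

```text
clock: 46.62
tcp_pos: [504.1, -390.1, 95.0]
eef_rot: [0.009, 0.703, 0.711, 0.003]
wrist_force: [0.6, -0.6, -0.1]
finger_gap: 43.5
```

```bash
python3 -c "
from h import *
plan((498,-397,32),0,step=100)
"
```

```text
t 46.62 tcp [ 504.1 -390.1   95. ] gap 43.5 F [ 0.6 -0.6 -0.1] n 1
{"xyz": [-0.0063, -0.0073, 0.0629], "angular": [0.16, 0.08, 0.1]}
```

Call:
step_arm(
  rows=[
    {"grip": 0,"xyz": [-0.005,-0.006,0.004],"angular": [0.1,0.05,0.1]},
    {"grip": 0,"xyz": [-0.002,-0.002,0.006],"angular": [0,0,0]},
    {"grip": 0,"xyz": [0,0,0.004],"angular": [0,0,0]},
    {"grip": 0,"xyz": [0,0,0],"angular": [0,0,0]},
  ],
)

```text
clock: 46.95
tcp_pos: [497.2, -398.8, 84.7]
eef_rot: [0.006, 0.707, 0.707, 0.001]
wrist_force: [-0.7, -0.5, -0.2]
finger_gap: 43.8
```

```bash
python3 -c "
from h import *
plan((498,-397,32),0,step=100)
"
```

```text
t 46.95 tcp [ 497.2 -398.8   84.7] gap 43.8 F [-0.7 -0.5 -0.2] n 1
{"xyz": [0.0022, 0.0003, 0.0527], "angular": [0.1, 0.07, 0.0]}
```

Call:
step_arm(
  rows=[
    {"grip": 0,"xyz": [0.002,0,0.006],"angular": [0.1,0.05,0]},
    {"grip": 0,"xyz": [0,0,0.01],"angular": [0,0,0]},
    {"grip": 0,"xyz": [0,0,0.012],"angular": [0,0,0]},
    {"grip": 0,"xyz": [0,0,0.01],"angular": [0,0,0]},
    {"grip": 0,"xyz": [0,0,0.006],"angular": [0,0,0]},
    {"grip": 0,"xyz": [0,0,0.003],"angular": [0,0,0]},
    {"grip": 0,"xyz": [0,0,0],"angular": [0,0,0]},
  ],
)

```text
clock: 47.53
tcp_pos: [496.9, -397.0, 32.2]
eef_rot: [-0.0, 0.707, 0.707, -0.001]
wrist_force: [0.3, -0.5, -0.8]
finger_gap: 44.1
```

Call:
step_arm(
  rows=[
    {"grip": 0.4,"xyz": [0,0,0],"angular": [0,0,0]},
    {"grip": 1,"xyz": [0,0,0],"angular": [0,0,0]},
    {"grip": 1,"xyz": [0,0,0],"angular": [0,0,0]},
    {"grip": 1,"xyz": [0,0,0],"angular": [0,0,0]},
    {"grip": 1,"xyz": [0,0,0],"angular": [0,0,0]},
  ],
)

```text
clock: 47.95
tcp_pos: [497.1, -397.0, 32.4]
eef_rot: [-0.0, 0.707, 0.707, -0.001]
wrist_force: [1.6, -0.4, -3.4]
finger_gap: 19.8
```

Call:
step_arm(
  rows=[
    {"grip": 1,"xyz": [0,0.005,0],"angular": [0,0,0]},
    {"grip": 1,"xyz": [0,0.009,0],"angular": [0,0,0]},
    {"grip": 1,"xyz": [0,0.01,0],"angular": [0,0,0]},
    {"grip": 1,"xyz": [0,0.01,0],"angular": [0,0,0]},
    {"grip": 1,"xyz": [0,0.01,0],"angular": [0,0,0]},
    {"grip": 1,"xyz": [0,0.006,0],"angular": [0,0,0]},
    {"grip": 1,"xyz": [0,0,0],"angular": [0,0,0]},
  ],
)

```text
clock: 48.53
tcp_pos: [551.7, -396.6, 32.3]
eef_rot: [-0.001, 0.707, 0.707, -0.002]
wrist_force: [-0.9, 0.1, 0.1]
finger_gap: 19.8
```

```bash
python3 -c "
from h import *
plan((559,-397,32),0,step=100)
"
```

```text
t 48.53 tcp [ 551.7 -396.6   32.3] gap 19.8 F [-0.9  0.1  0.1] n 1
{"xyz": [-0.0004, 0.0073, 0.0003], "angular": [-0.03, 0.01, 0.0]}
```

Call:
step_arm(
  rows=[
    {"grip": 1,"xyz": [0,0.005,0],"angular": [0,0,0]},
    {"grip": 1,"xyz": [0,0.002,0],"angular": [0,0,0]},
    {"grip": 1,"xyz": [0,0,0],"angular": [0,0,0]},
  ],
)

```text
clock: 48.78
tcp_pos: [560.1, -396.6, 32.3]
eef_rot: [-0.001, 0.707, 0.707, -0.002]
wrist_force: [-2.1, 0.5, 0.4]
finger_gap: 20.2
```

Call:
step_arm(
  rows=[
    {"grip": 1,"xyz": [0,-0.0015,0],"angular": [0,0,0]},
    {"grip": 1,"xyz": [0,0,0],"angular": [0,0,0]},
    {"grip": 0.3,"xyz": [0,0,0],"angular": [0,0,0]},
    {"grip": 0.1,"xyz": [0,0,0],"angular": [0,0,0]},
    {"grip": 0,"xyz": [0,0,0],"angular": [0,0,0]},
    {"grip": 0,"xyz": [0,0,0],"angular": [0,0,0]},
  ],
)

```text
clock: 49.28
tcp_pos: [558.7, -397.0, 33.4]
eef_rot: [0.0, 0.707, 0.707, -0.001]
wrist_force: [-0.5, -0.3, -0.5]
finger_gap: 42.2
```

Call:
step_arm(
  rows=[
    {"grip": 0,"xyz": [0,0,-0.01],"angular": [0,0,0]},
    {"grip": 0,"xyz": [0,0,-0.025],"angular": [0,0,0]},
    {"grip": 0,"xyz": [0,0,-0.03],"angular": [0,0,0]},
    {"grip": 0,"xyz": [-0.005,0,-0.03],"angular": [0,0,0]},
    {"grip": 0,"xyz": [-0.01,0,-0.03],"angular": [0,0,0]},
    {"grip": 0,"xyz": [-0.01,0,-0.02],"angular": [0,0,0]},
    {"grip": 0,"xyz": [0,0,0],"angular": [0,0,0]},
    {"grip": 0,"xyz": [0,0,0],"angular": [0,0,0]},
  ],
)

```text
clock: 49.95
tcp_pos: [557.6, -421.2, 187.8]
eef_rot: [-0.0, 0.707, 0.707, -0.001]
wrist_force: [0.5, 0.6, -1.4]
finger_gap: 43.5
```

```bash
python3 -c "
from h import *
st()
p=cam('wrist','w13')
for d in vision.masks_of(p,'regulator_top')[:2]: print(d['confidence'],d['extent'],cent(d['mask']),at(p,*cent(d['mask']),50))
cam('scene','s6')
p=cam('top','t6')
"
```

```text
t 49.95 tcp [ 557.6 -421.2  187.8] gap 43.46959711547508 F [ 0.5  0.6 -1.4]
q [-0.695  0.362  0.996 -0.002  1.784 -0.695]
[[ 0.     1.    -0.002]
 [ 1.    -0.    -0.001]
 [-0.001 -0.002 -1.   ]]
0.86 [303.6, 170.8, 24.5, 40.6] (np.float64(315.6184560780834), np.float64(190.17834960070985)) [ 559.14507724 -396.00996683]
```

View pics/w13.png

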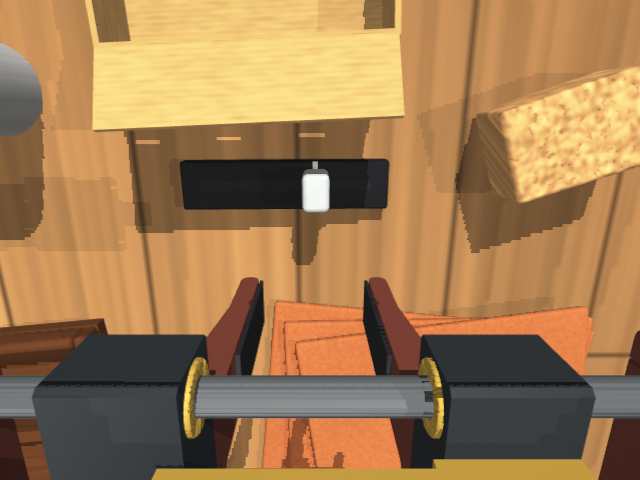

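View pics/s6.png

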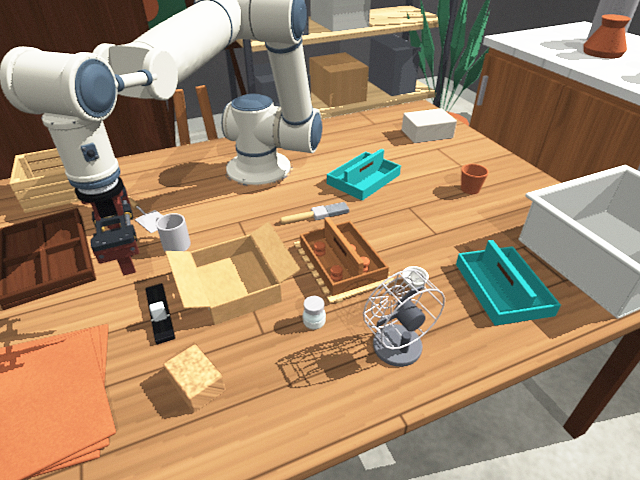

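View pics/t6.png

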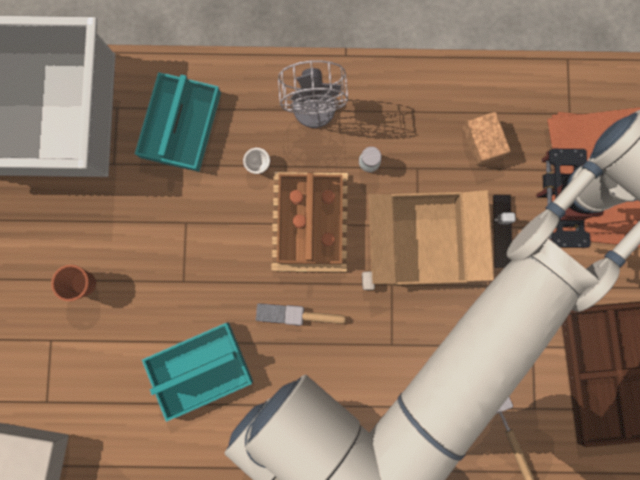

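The grip (316,191) is centred on the mark (315,165) in the wrist view. In the top view the tray is on the board with four knobs at (296,197), (327,198), (299,221) and (329,240); the third has shifted about 30 mm along its compartment. One closer check follows.

```bash
python3 -c "
from h import *
p=cam('top'); s=cam('scene')
a=cv2.resize(p['image'][160:285,255:365],None,fx=3.5,fy=4,interpolation=cv2.INTER_CUBIC)
b=cv2.resize(s['image'][205:305,290:400],None,fx=3.6,fy=5,interpolation=cv2.INTER_CUBIC)
cv2.imwrite('pics/f.png',np.hstack([a,b]))
knobs(('top',),z=47)
for n,z in (('tray',50),('bowl',20),('jar',20),('offcut',20)):
  for d in vision.masks_of(p,n)[:3]:
    m=d['mask'].astype(np.uint8); r=cv2.minAreaRect(np.argwhere(m)[:,::-1].astype(np.float32)); B=np.array([at(p,*b,z) for b in cv2.boxPoints(r)]); print(n,round(d['confidence'],2),np.round(B.mean(0)),np.round(B).tolist())
"
```

```text
top 0.68 (327, 196) [318.7, 192.0, 16.4, 12.8] 140 z18 [604.   5.] ztop [601.   5.]
top 0.6 (296, 197) [292.7, 190.2, 11.4, 13.9] 148 z18 [603.  77.] ztop [600.  76.]
top 0.53 (299, 221) [292.6, 212.9, 16.1, 15.8] 149 z18 [547.  69.] ztop [545.  68.]
tray 0.97 [552.  47.] [[653.0, 121.0], [654.0, -25.0], [452.0, -26.0], [450.0, 117.0]]
tray 0.85 [215. 285.] [[236.0, 413.0], [323.0, 219.0], [193.0, 158.0], [108.0, 350.0]]
tray 0.85 [771. 347.] [[688.0, 446.0], [895.0, 400.0], [854.0, 248.0], [648.0, 296.0]]
bowl 0.93 [691. 172.] [[718.0, 202.0], [718.0, 144.0], [664.0, 143.0], [663.0, 200.0]]
jar 0.9 [695. -90.] [[723.0, -67.0], [724.0, -113.0], [667.0, -113.0], [667.0, -67.0]]
offcut 0.65 [415. -85.] [[432.0, -68.0], [438.0, -92.0], [398.0, -102.0], [392.0, -77.0]]
offcut 0.6 [ 512. -118.] [[613.0, -86.0], [616.0, -143.0], [412.0, -150.0], [409.0, -94.0]]
```

View pics/f.png

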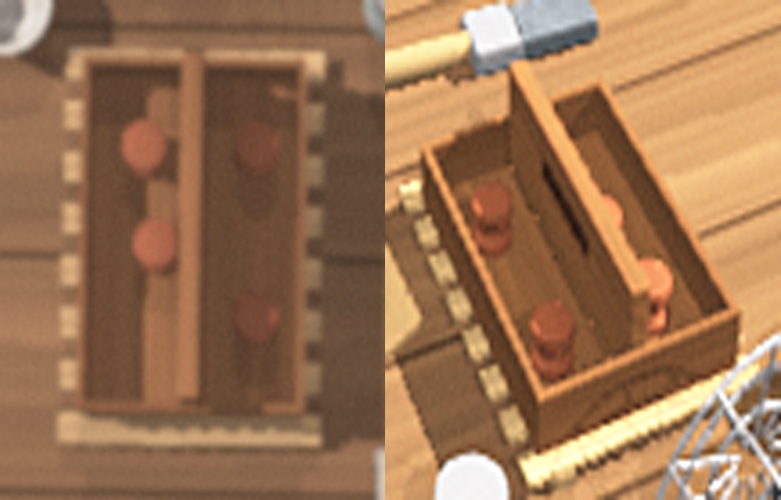

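The tray is centred and flat on the board, with four knobs standing at (145,148), (155,245), (257,148) and (257,316) in the left panel. The bystanders have not moved. Handing in.

```bash
python3 -c "
from h import *
print(ticket.sign_off())"
```

```text
the job is handed in; nothing more can be done
None
```

I folded both carton flaps right back and put all four knobs (the only ones in this run) into the wooden tray. I then carried the tray level by its middle board onto the drying board and slid the regulator to its mark. The job is handed in at about 50 s on the robot's clock; the sign-off gave no verdict.

**Last checks:**
- **Tray:** it measures about 3 mm from the board's centre, parallel and flat, and released.
- **Knobs:** all four stand inside the tray. Partway through, one knob in the left compartment shifted several centimetres along it, probably the announced knock. In the final top view the detector reported only three knobs, but all four are visible in the picture.
- **Regulator:** the grip is at x = 559 mm and the mark measures between 557.5 and 559.5 mm.
- **Bystanders:** the bowl and jar measured where they started, and the offcut was within about 5 mm. The left flap is folded back close to the offcut.
- **Disagreement:** when setting the tray down, the wrist force did not show the contact clearly. I released once the height stopped falling, and the tray did not visibly shift.

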